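# Stand the dressing bottle on the bench tray and slide it to the boot

## Task

Take the red bottle of leather dressing out of the slanted rest and stand it upright, without dropping it, wholly on the round cork pad of the sliding tray while the tray is still parked at the rest's end of its rails. Let go of it, then slide the tray gently all the way to the stop by the boot, with the bottle and the polish tin still standing on it. Leave the blue bottle in the rest and everything else where it is.

Things in the scene. Friction and masses are not known exactly. Their poses are not given: they have to be found in the camera images.
- red_bottle_center (a point): Red plastic bottle with black cap and a white label band: 48 mm diameter, straight-sided from 0 to 83 mm up, then a shoulder to a cap 29 mm wide from 91 to 110 mm up (110 mm tall in all), 110 to 230 g. The point is its centre, on its axis, 55 mm from the underside; its z axis runs from underside to cap. At the start it leans 0.6 rad (34 degrees) in the rest, cap towards the robot's side.
- blue_bottle_center (a point): Blue bottle with white cap, the same shape and size, leaning in the other bay of the rest; stays there. Point and axes as for the red bottle.
- rest: Blue slanted bottle rest, fixed, base 150 mm (x) by 220 mm (y), with two bays at y = -60 and +60 mm; which bottle is in which bay varies. In each bay a bottle stands on a sloping foot plate (plate centre at x = 30 mm, 50 mm above the bench) and leans towards the rest's -x, lying on two thin steel rods under it that reach 44 mm up from its foot; its sides and top are open, and it comes out along its own axis. Origin: centre of the underside.
- rails: Two fixed aluminium rails on the bench, 480 mm long along the y axis, 116 mm wide over the rails (140 mm over the end blocks), with a black end block at each end (22 mm high); a black boot stands fixed on the bench beyond the -y end. The tray runs on them. Origin: centre of the underside.
- pad (a point): Centre of the top of the round cork pad (80 mm across, 3 mm proud) in the middle of the steel tray. The tray is 300 mm along y and 160 mm along x, with rims 16 mm high over its underside; the pad's top lies 24 mm above the bench and 3 mm above the tray's floor. Axes as the rails'; moves with the tray.
- knob (a point): Black upright round knob of the tray, 16 mm in diameter, 50 mm tall over the tray floor, 122 mm from the pad's centre towards the rails' +y (trailing end). The point is on its axis, 32 mm above the tray floor and 18 mm below the knob's top. Meant to be gripped from above.
- tray (a joint): Travel of the tray along the rails in m: 0 to 0.02 at the start (parked), 0.14 at the stop; grows towards the rails' -y (towards the boot). Slides with about 2 N of friction plus 12 N per m/s and stays where it is left.
- tin_center (a point): Polish tin, black with green lid, 69 mm across, 28 mm tall, standing loose on the tray about 95 mm from the pad's centre on the side away from the knob. The point is its centre, 14 mm up; z axis up. It rides along on the tray.
- can_center (a point): Yellow tin can with a wide white label, 68 mm across, 160 mm tall, standing on the bench; bystander. Point half-way up.
- mug_center (a point): Green mug, 76 mm across, 85 mm tall, on the bench; bystander. Point half-way up.
- jar_center (a point): Small reddish jar with white label and brass lid, 60 mm across and tall, on the bench; bystander. Point half-way up.
- hammer_tip (a point): Hammer lying on the bench between the robot and the rest, handle to the robot's right; bystander. The point is on its head.
- brush: Flat brush lying on the bench beyond the rest; bystander.
Not all that is in view belongs to the job. What is meant by the part that bears tin_center is not grey or white, and is the larger of those in its own colour.

How it is judged:
On the way, in this order (a step that is already met when the one before it is completed fails the run):
1. the red bottle is lifted out of the rest (distance of red_bottle_center from where it was at the start of the episode above 0.06 m), for 0.1 s.
2. the red bottle stands upright on the cork pad, let go, with the tray still parked (horizontal distance between red_bottle_center and pad below 0.016 m and z of red_bottle_center in the frame of pad between 0.05 and 0.06 m and angle between red_bottle_center's own z axis and vertical below 0.06 rad and contact force between the fingers and red_bottle below 0.05 N and value of joint tray below 0.04 m), for 0.3 s.
3. the tray has been slid to its stop (value of joint tray above 0.134 m), for 0.1 s.
At the end, for the whole second after the job is handed in: The red bottle stands upright (within 0.06 rad) and still, wholly on the cork pad (its axis within 16 mm of the pad's centre), the tray is within 6 mm of its stop by the boot, the polish tin stands flat on the tray, and nothing else has been moved (horizontal distance between red_bottle_center and pad below 0.016 m and z of red_bottle_center in the frame of pad between 0.05 and 0.06 m and angle between red_bottle_center's own z axis and vertical below 0.06 rad and value of joint tray above 0.134 m and linear speed of red_bottle below 0.02 m/s and angle between tin_center's own z axis and vertical below 0.1 rad and z of tin_center in the frame of pad between 0.005 and 0.018 m); the robot touches nothing.
It fails at once if the red bottle is dropped (faster than 0.4 m/s while not held) or laid over (leaning more than 1.05 rad) ((linear speed of red_bottle above 0.4 m/s and contact force between the fingers and red_bottle below 0.05 N) or angle between red_bottle_center's own z axis and vertical above 1.05 rad).
It fails at once if the tray is slammed along (faster than 0.4 m/s) (velocity of joint tray above 0.4 m/s).
It fails at once if the polish tin is tipped (angle between tin_center's own z axis and vertical above 0.3 rad).
It fails at once if the blue bottle is moved more than 20 mm (distance of blue_bottle_center from where it was at the start of the episode above 0.02 m).
It fails at once if a bystander on the bench is moved more than 30 mm (distance of any of can_center, mug_center, jar_center, hammer_tip, brush from where it was at the start of the episode above 0.03 m).
It also fails if it takes over 54 s, if anything falls off the work surface, if the arm or the gripper's body presses on something with over 40 N, if the wrist force passes 120 N, or if a joint passes its speed limit or range.

## Robot

A 6-joint arm with a two-finger parallel gripper is mounted at the origin on the work surface. World frame = base frame: x ahead of the robot, y to its left, z up, the work surface at z = 0. Lengths are in m, angles in rad, forces in N, time in s.
With the tool pointing down it reaches from about 0.3 to 0.875 m from the base axis. Payload 4.2 kg.
Tool frame: the origin (TCP) lies between the finger pads; the fingertips stand 19 mm ahead of it and the grasp point (between the pads) is the TCP; z points along the fingers, x is the direction in which the jaws open and shut, and the axes are right-handed (so a half turn about z gives the same grasp; the last joint's range is limited). The gripper opens to 85 mm and grips with 20 to 120 N. Pads are 22 mm wide; open, the fingers measure 114 mm over their backs; the gripper's body (76 mm by 85 mm) begins 54 mm behind the grasp point. The pads swing forward as they close: fully open they stand 13 mm farther back than shut.
Start: joints at [-1.162, 0.32, 1.565, -0, 1.257, -0.02], TCP at [0.239, -0.523, 0.25] pointing down, gripper open.
Joint ranges: [-3.11, 3.11], [-0.84, 2.01], [0.21, 2.61], [-1.34, 4.49], [0.05, 2.63], [-2.56, 2.56]. Speed limits (rad/s): [2.57, 2.57, 3.14, 3.14, 3.14, 3.14].

## Interface

Orientations are given as a unit quaternion [w, x, y, z].
In Python, from cell import bot gives the robot as it stands.
- The arm moves only by the tool drive_tool, never from a script. Its argument "rows" is a list of rows, each an object of numbers: "x", "y", "z": the shift along the tool's x, y, z in m; "spin": the turn about the tool's z in degrees; "fingers": the closure, from -1 (fully open) to 1 (shut). A call has 1 to 12 rows; each row shifts and turns the pose as measured when the row begins, along the tool's axes as they then stand; what a row does not reach is not made up. A row lasts 1/8 s, in which the tool goes at most 62.5 mm and 10.7 degrees, less where a joint would pass 70% of its speed; a pose out of reach is approached as far as the arm can. A call is refused whole if a number of a shift passes 0.0625 or a number of a turn 10.7, either way. A call with a gripper value outside its range is refused whole. The fingers move at their own pace and stop on an object; the grip force is fixed at half the most. Time passes only in rows, so rows that do not move let the fingers close. It gives the time, the measured TCP pose, the force and the opening at its end, in the units of the state.
- bot.get_state(): the state, without advancing time (a new reading comes with each control period).
- bot.camera(name): name is "side" or "top" or "wrist"; returns a dict with "image" (384x512x3 uint8, red, green, blue), "intrinsics" (3x3 intrinsics, pixels), "extrinsics" (4x4, takes a point from camera to world coordinates). Camera axes: x right, y down, z forward; pixel columns grow to the right and rows downward; lengths in m; the calibration is good to about 2 mm. The wrist camera is an equidistant fisheye: a pixel r from the principal point sees the ray r / f radians off the axis. A picture is of the moment at which its call begins. There is no depth.
- bot.sign_off(): hands the job in, once; it reports no verdict.
The state is a dict: "time_s": time; "qpos": joint angles; "dq": joint speeds; "joint_torque": joint torques, N m; "eef_pos": TCP position; "eef_rot": TCP orientation; "ft_force": force on the tool from outside, world axes, zero at the start; "torque": the same for the moment, N m; "grip_width": finger opening in m.
Only numpy, scipy, OpenCV 4.12 (cv2) and the standard library are available. Lean on these libraries where they do the work, as an engineer would, in place of code of your own. Each camera call takes 0.05 s, during which the arm holds its last target.

## Working session

There is one attempt and no reset: what is moved stays moved. The work goes in short steps, Python scripts to look and compute and a tool call to move; the robot and the scene stay as the last step left them, time stands still between calls to the robot, and variables do not carry over. Pictures are saved under pics/ and viewed, and the job is handed in when it is done.

Besides the shell and the picture viewer there is one more tool, called after "Emit:" by a JSON object that holds its "name" and its "arguments", one argument or row to a line. drive_tool: Moves the arm, as the interface text tells. Its arguments: {"type":"object","properties":{"rows":{"type":"array","items":{"type":"object","properties":{"x":{"type":"number"},"y":{"type":"number"},"z":{"type":"number"},"spin":{"type":"number"},"fingers":{"type":"number"}}}}},"required":["rows"]}

```bash
mkdir -p pics; ls
python3 - <<'E'
from cell import bot
import cv2,json
s=bot.get_state();print(s)
for n in("side","top","wrist"):
    c=bot.camera(n);cv2.imwrite(f"pics/{n}0.png",c["image"][:,:,::-1]);print(n,c["intrinsics"],c["extrinsics"])
E
```

```text
pics
{'time_s': 0.0, 'qpos': array([-1.16197979e+00,  3.20291813e-01,  1.56567299e+00,  2.28479655e-05,
        1.25739817e+00, -1.99876580e-02]), 'dq': array([ 0.00079216,  0.00014264,  0.0021508 , -0.00162682, -0.00053176,
        0.00056619]), 'joint_torque': array([-3.04372355e-03, -4.15532541e+01, -2.34167933e+01, -3.00176143e-04,
        8.14357423e-03, -9.09778151e-06]), 'eef_pos': array([ 0.23891315, -0.52253057,  0.24948462]), 'eef_rot': array([-5.02214737e-04,  8.41360811e-01, -5.40473128e-01, -7.28978979e-04]), 'ft_force': array([ 0.15680846,  0.88027512, -0.11819494]), 'torque': array([-0.0478624 ,  0.02734966, -0.01776781]), 'grip_width': 0.0851242339478561}
side [[389.5293171    0.         256.28199388]
 [  0.         389.5293171  193.53243742]
 [  0.           0.           1.        ]] [[-0.98801648 -0.0849872   0.12884337  0.42619435]
 [-0.15294752  0.65129575 -0.74325023  0.82945902]
 [-0.02074838 -0.75404975 -0.65648951  0.77493217]
 [ 0.          0.          0.          1.        ]]
top [[355.39991743   0.         253.19475749]
 [  0.         355.39991743 190.7380564 ]
 [  0.           0.           1.        ]] [[ 0.005769   -0.97657662  0.21509261  0.34161508]
 [-0.99997958 -0.00622548 -0.00144488  0.01563339]
 [ 0.00275009 -0.21507988 -0.97659259  0.95510752]
 [ 0.          0.          0.          1.        ]]
wrist [[297.31863964   0.         254.88120015]
 [  0.         297.31863964 189.98352116]
 [  0.           0.           1.        ]] [[ 0.41662613 -0.87075333 -0.26117295  0.3039542 ]
 [-0.90907678 -0.39951671 -0.11817702 -0.49109487]
 [-0.00143992  0.28666189 -0.95803073  0.37285281]
 [ 0.          0.          0.          1.        ]]
```

View pics/side0.png

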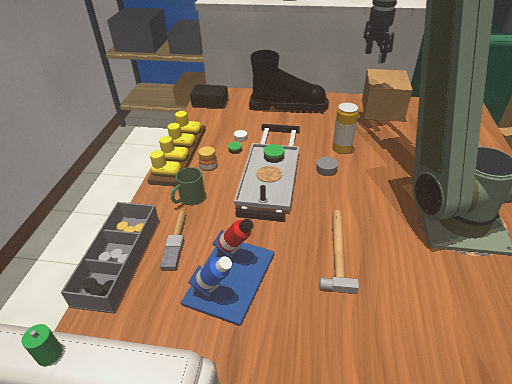

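View pics/top0.png

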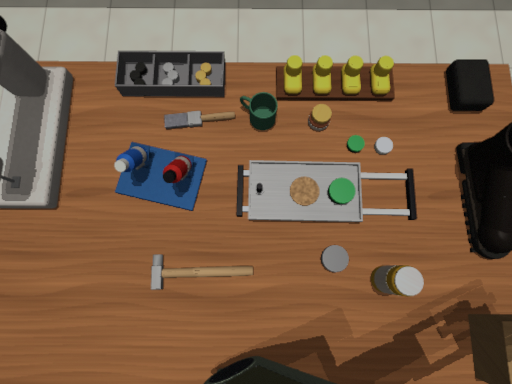

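View pics/wrist0.png

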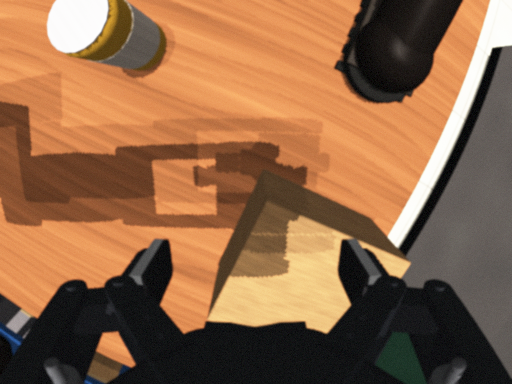

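The side picture shows the red bottle's cap at about (246,227), the blue bottle at (213,272), the tray with pad (269,174) and knob (263,193), and the tin's green lid (274,152). The top picture shows the same things at red (177,168), blue (131,158), pad (304,191), knob (260,188) and tin (342,191). Next I'll take close crops.

Run:
```python
import cv2,numpy as np
t=cv2.imread("pics/top0.png");s=cv2.imread("pics/side0.png")
a=cv2.resize(t[135:235,105:255],None,fx=5,fy=5,interpolation=cv2.INTER_CUBIC)
b=cv2.resize(s[210:330,170:290],None,fx=5,fy=5,interpolation=cv2.INTER_CUBIC)
c=cv2.resize(t[150:230,230:390],None,fx=5,fy=5,interpolation=cv2.INTER_CUBIC)
d=cv2.resize(s[120:225,220:320],None,fx=5.5,fy=5.5,interpolation=cv2.INTER_CUBIC)
for n,i in zip("abcd",(a,b,c,d)): cv2.imwrite(f"pics/crop_{n}.png",i)
```

```text
(no output)
```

View pics/crop_a.png

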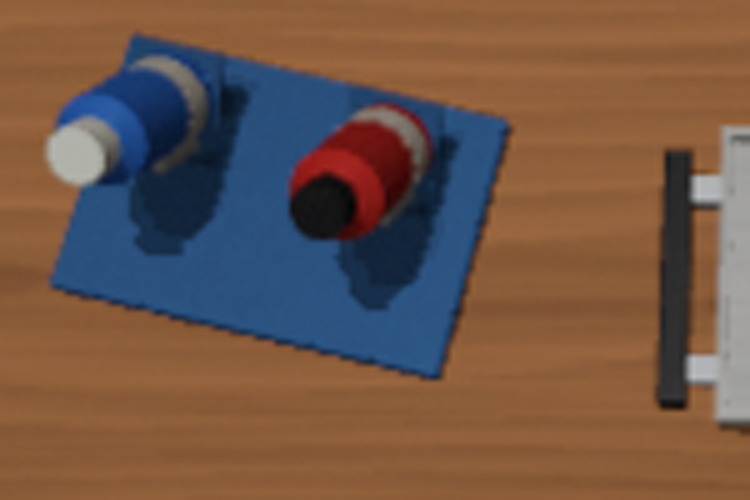

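View pics/crop_b.png

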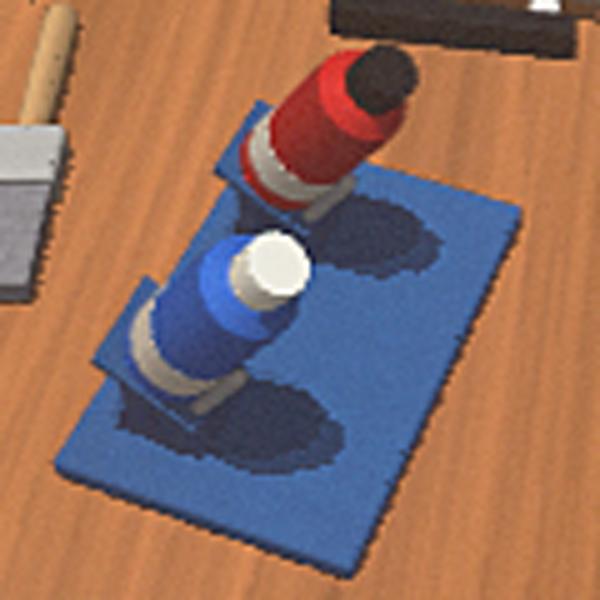

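View pics/crop_c.png

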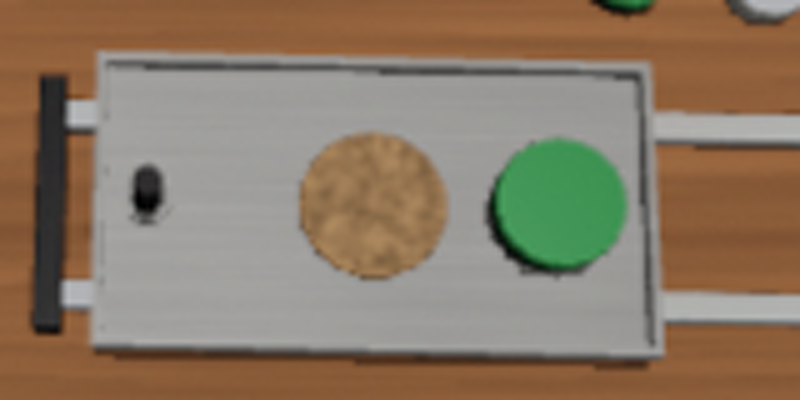

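View pics/crop_d.png

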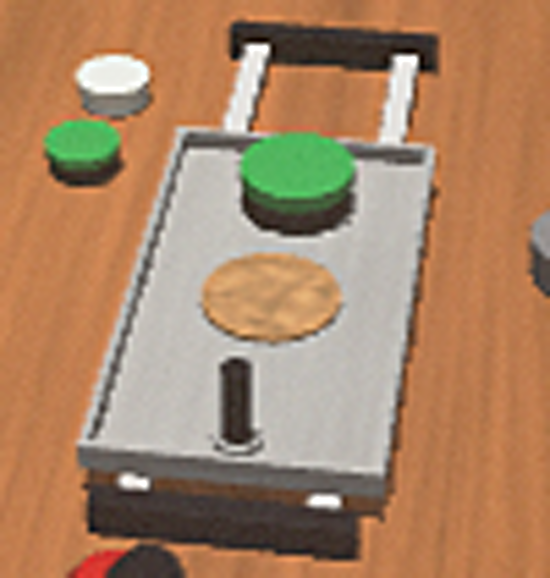

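```bash
cat > h.py <<'E'
import numpy as np,cv2
T=dict(side=(np.array([[389.5293171,0,256.28199388],[0,389.5293171,193.53243742],[0,0,1.]]),np.array([[-0.98801648,-0.0849872,0.12884337,0.42619435],[-0.15294752,0.65129575,-0.74325023,0.82945902],[-0.02074838,-0.75404975,-0.65648951,0.77493217],[0,0,0,1]])),
top=(np.array([[355.39991743,0,253.19475749],[0,355.39991743,190.7380564],[0,0,1.]]),np.array([[0.005769,-0.97657662,0.21509261,0.34161508],[-0.99997958,-0.00622548,-0.00144488,0.01563339],[0.00275009,-0.21507988,-0.97659259,0.95510752],[0,0,0,1]])))
def ray(n,uv):
    K,E=T[n];d=E[:3,:3]@np.linalg.solve(K,[uv[0],uv[1],1.]);return E[:3,3],d/np.linalg.norm(d)
def P(n):
    K,E=T[n];return K@np.linalg.inv(E)[:3]
def tri(top,side):
    X=cv2.triangulatePoints(P("top"),P("side"),np.array(top,float).reshape(2,1),np.array(side,float).reshape(2,1));X=X[:3,0]/X[3,0]
    e=max(np.hypot(*(proj(n,X)-u)) for n,u in(("top",top),("side",side)));return X,e
def proj(n,X):
    p=P(n)@np.append(X,1);return p[:2]/p[2]
def onz(n,uv,z):
    o,d=ray(n,uv);return o+d*(z-o[2])/d[2]
E
python3 - <<'E'
from h import *
np.set_printoptions(precision=4,suppress=True)
ca=lambda x,y:(105+x/5-.4,135+y/5-.4); cb=lambda x,y:(170+x/5-.4,210+y/5-.4)
cc=lambda x,y:(230+x/5-.4,150+y/5-.4); cd=lambda x,y:(220+x/5.5-.4,120+y/5.5-.4)
print("redcap",tri(ca(324,208),cb(393,75)))
print("bluecap",tri(ca(77,153),cb(280,265)))
print("pad",tri(cc(373,205),cd(272,298)), onz("top",cc(373,205),.024))
print("knobtop",tri(cc(148,175),cd(236,364)),"base",tri(cc(147,208),cd(237,438)))
print("tin",tri(cc(559,203),cd(298,166)))
for a,b in (((510,122),None),((440,378),(520,210)),((52,287),(352,578)),((135,35),(60,468))):
    print("rest",onz("top",ca(*a),.012), tri(ca(*a),cb(*b)) if b else "")
print("rim", [onz("top",cc(*p),.035)[:2] for p in((98,53),(650,63),(662,355),(92,347))])
print("blocks",[onz("top",cc(*p),.022)[:2] for p in((40,75),(67,75),(35,330),(60,330))])
E
```

```text
redcap (array([0.5549, 0.2143, 0.135 ]), np.float64(0.6389585488222754))
bluecap (array([0.5812, 0.3327, 0.1389]), np.float64(0.2303063522909818))
pad (array([ 0.5489, -0.1232,  0.0202]), np.float64(0.05411733032657246)) [ 0.5479 -0.1226  0.024 ]
knobtop (array([ 0.5519, -0.0009,  0.0725]), np.float64(0.07946417362862718)) base (array([ 0.5494, -0.0015,  0.0204]), np.float64(1.1317324627471042))
tin (array([ 0.5452, -0.2168,  0.0469]), np.float64(0.23077596352000596))
rest [0.6386 0.1439 0.012 ] 
rest [0.4948 0.1765 0.012 ] (array([0.4972, 0.1775, 0.0061]), np.float64(0.5177063345946966))
rest [0.5434 0.389  0.012 ] (array([0.5455, 0.3921, 0.0042]), np.float64(0.16291220396100317))
rest [0.688  0.3555 0.012 ] (array([0.6889, 0.3575, 0.0061]), np.float64(0.44121901320028345))
rim [array([0.6287, 0.0256]), array([ 0.625 , -0.2727]), array([ 0.4664, -0.2696]), array([0.4688, 0.0274])]
blocks [array([0.62  , 0.0573]), array([0.6201, 0.0425]), array([0.4795, 0.0578]), array([0.4795, 0.0446])]
```

Emit:
{"name": "drive_tool", "arguments": {
  "rows": [
    {"x": -0.044,"y": -0.042,"z": -0.002,"fingers": -1},
    {"x": -0.044,"y": -0.042,"z": -0.002},
    {"x": -0.044,"y": -0.042,"z": -0.002},
    {"x": -0.044,"y": -0.042,"z": -0.002},
    {"x": -0.044,"y": -0.042,"z": -0.002},
    {"x": -0.044,"y": -0.042,"z": -0.002},
    {"x": -0.044,"y": -0.042,"z": -0.002},
    {"x": -0.044,"y": -0.042,"z": -0.002},
    {"x": -0.044,"y": -0.042,"z": -0.002},
    {"x": -0.044,"y": -0.042,"z": -0.002},
    {"x": -0.044,"y": -0.042,"z": -0.002},
    {"x": -0.044,"y": -0.042,"z": -0.002}
  ]
}}

```text
validation failed for argument at $.ro...
```

Emit:
{"name": "drive_tool", "arguments": {
  "rows": [
    {"spin": -10.7},
    {"spin": -10.7},
    {"spin": -10.7},
    {"spin": -10.7},
    {"spin": -10.7},
    {"spin": -10.7},
    {"spin": -10.7},
    {"spin": -10.7},
    {"spin": -10.7},
    {"spin": -10.7},
    {"spin": -10.7},
    {"spin": -10.7}
  ]
}}

```text
validation failed for argument at $.ro...
```

Emit:
{"name": "drive_tool", "arguments": {
  "rows": [
    {"x": -0.044,"y": -0.042,"z": -0.002,"spin": 0,"fingers": -1},
    {"x": -0.044,"y": -0.042,"z": -0.002,"spin": 0,"fingers": -1},
    {"x": -0.044,"y": -0.042,"z": -0.002,"spin": 0,"fingers": -1},
    {"x": -0.044,"y": -0.042,"z": -0.002,"spin": 0,"fingers": -1},
    {"x": -0.044,"y": -0.042,"z": -0.002,"spin": 0,"fingers": -1},
    {"x": -0.044,"y": -0.042,"z": -0.002,"spin": 0,"fingers": -1},
    {"x": -0.044,"y": -0.042,"z": -0.002,"spin": 0,"fingers": -1},
    {"x": -0.044,"y": -0.042,"z": -0.002,"spin": 0,"fingers": -1},
    {"x": -0.044,"y": -0.042,"z": -0.002,"spin": 0,"fingers": -1},
    {"x": -0.044,"y": -0.042,"z": -0.002,"spin": 0,"fingers": -1}
  ]
}}

```text
time_s: 1.4
eef_pos: [0.4432, 0.0641, 0.2695]
eef_rot: [-0.002, 0.839, -0.544, 0.001]
ft_force: [1.5, -1.0, 0.3]
grip_width: 0.0855
```

Emit:
{"name": "drive_tool", "arguments": {
  "rows": [
    {"x": 0,"y": 0,"z": 0,"spin": -10.7,"fingers": -1},
    {"x": 0,"y": 0,"z": 0,"spin": -10.7,"fingers": -1},
    {"x": 0,"y": 0,"z": 0,"spin": -10.7,"fingers": -1},
    {"x": 0,"y": 0,"z": 0,"spin": -10.7,"fingers": -1},
    {"x": 0,"y": 0,"z": 0,"spin": -10.7,"fingers": -1},
    {"x": 0,"y": 0,"z": 0,"spin": -10.7,"fingers": -1},
    {"x": 0,"y": 0,"z": 0,"spin": -10.7,"fingers": -1},
    {"x": 0,"y": 0,"z": 0,"spin": -10.7,"fingers": -1},
    {"x": 0,"y": 0,"z": 0,"spin": -10.7,"fingers": -1},
    {"x": 0,"y": 0,"z": 0,"spin": -10.7,"fingers": -1},
    {"x": 0,"y": 0,"z": 0,"spin": -10.7,"fingers": -1},
    {"x": 0,"y": 0,"z": 0,"spin": -10.7,"fingers": -1}
  ]
}}

```text
time_s: 2.9
eef_pos: [0.4416, 0.0696, 0.2662]
eef_rot: [-0.002, 0.851, 0.524, -0.001]
ft_force: [-0.1, -0.6, -0.8]
grip_width: 0.0852
```

Emit:
{"name": "drive_tool", "arguments": {
  "rows": [
    {"x": 0,"y": 0,"z": 0,"spin": -10.7,"fingers": -1},
    {"x": 0.05,"y": 0,"z": 0,"spin": -2,"fingers": -1},
    {"x": 0.05,"y": 0,"z": 0,"spin": 0,"fingers": -1},
    {"x": 0.05,"y": 0,"z": 0,"spin": 0,"fingers": -1},
    {"x": 0,"y": 0,"z": 0,"spin": 0,"fingers": -1}
  ]
}}

```text
time_s: 3.52
eef_pos: [0.4801, 0.2177, 0.2651]
eef_rot: [-0.002, 0.788, 0.616, -0.002]
ft_force: [-0.8, -0.4, 0.0]
grip_width: 0.0852
```

Run:
```python
from cell import bot
import cv2,numpy as np,pickle
s=bot.get_state();print(s['time_s'],s['eef_pos'],s['eef_rot'],s['qpos'])
from scipy.spatial.transform import Rotation as R
M=R.from_quat(np.roll(s['eef_rot'],-1)).as_matrix();print(M, np.degrees(np.arctan2(M[1,0],M[0,0])))
c=bot.camera("wrist");pickle.dump(c,open("w1.pkl","wb"));cv2.imwrite("pics/w1.png",c["image"][:,:,::-1]);print(c["extrinsics"])
```

```text
3.525 [0.48014445 0.2177297  0.26505176] [-0.00186952  0.78809433  0.61554832 -0.00202537] [ 0.40245974  0.23722193  1.64349973  0.00269329  1.26574948 -0.9245244 ]
[[ 2.42192338e-01  9.70212703e-01 -5.49391854e-03]
 [ 9.70227849e-01 -2.42193552e-01  4.53287965e-04]
 [-8.90805903e-04 -5.44013564e-03 -9.99984806e-01]] 75.98402421679893
[[ 2.41263022e-01  9.30907060e-01  2.74233841e-01  4.08254258e-01]
 [ 9.70459594e-01 -2.31262603e-01 -6.87443403e-02  2.36647793e-01]
 [-5.74559721e-04  2.82718329e-01 -9.59202802e-01  3.88718756e-01]
 [ 0.00000000e+00  0.00000000e+00  0.00000000e+00  1.00000000e+00]]
```

View pics/w1.png

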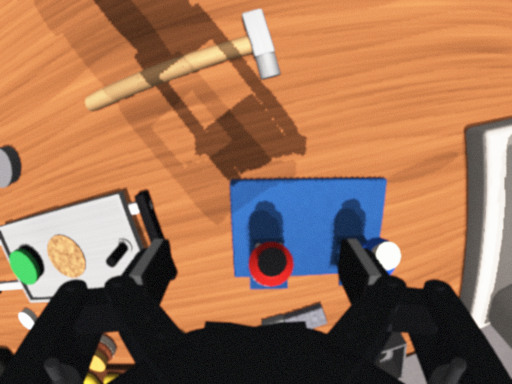

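```bash
cat >> h.py <<'E'
def projw(c,X):
    K=c["intrinsics"];p=np.linalg.inv(c["extrinsics"])@np.append(X,1);th=np.arctan2(np.hypot(p[0],p[1]),p[2]);ph=np.arctan2(p[1],p[0])
    return np.array([K[0,2]+K[0,0]*th*np.cos(ph),K[1,2]+K[1,1]*th*np.sin(ph)])
def rayw(c,uv):
    K=c["intrinsics"];a=(uv[0]-K[0,2])/K[0,0];b=(uv[1]-K[1,2])/K[1,1];th=np.hypot(a,b)
    d=np.array([np.sin(th)*a/th,np.sin(th)*b/th,np.cos(th)]);return c["extrinsics"][:3,3],c["extrinsics"][:3,:3]@d
def lsqpt(rays):
    A=np.zeros((3,3));b=np.zeros(3)
    for o,d in rays:
        M=np.eye(3)-np.outer(d,d);A+=M;b+=M@o
    X=np.linalg.solve(A,b);return X,[round(float(np.linalg.norm((np.eye(3)-np.outer(d,d))@(X-o)))*1e3,1) for o,d in rays]
E
python3 - <<'E'
import cv2,pickle
c=pickle.load(open("w1.pkl","rb"))
i=c["image"][:,:,::-1]
cv2.imwrite("pics/w1c.png",cv2.resize(i[165:305,215:415],None,fx=4,fy=4,interpolation=cv2.INTER_CUBIC))
cv2.imwrite("pics/w1d.png",cv2.resize(i[180:310,0:180],None,fx=4.4,fy=4.4,interpolation=cv2.INTER_CUBIC))
E
```

```text
(no output)
```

View pics/w1c.png

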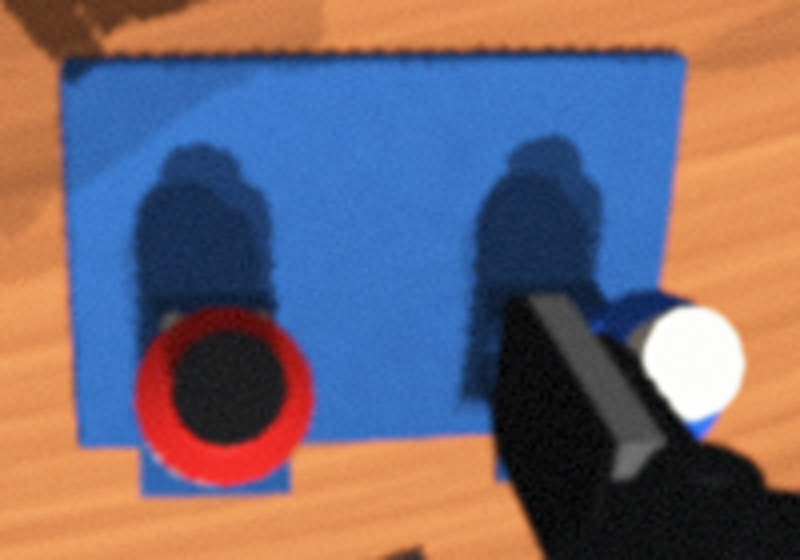

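View pics/w1d.png

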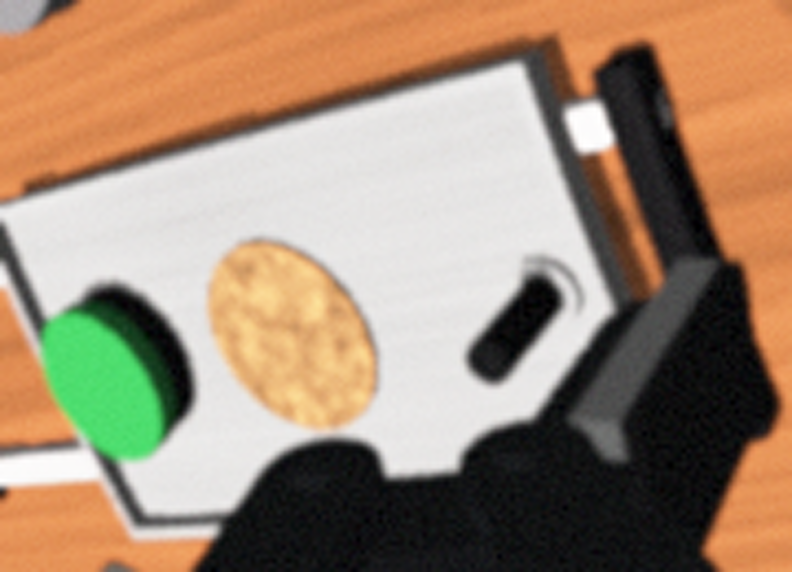

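Run:
```python
from h import *
import pickle
np.set_printoptions(precision=4,suppress=True)
c=pickle.load(open("w1.pkl","rb"))
ca=lambda x,y:(105+x/5-.4,135+y/5-.4); cb=lambda x,y:(170+x/5-.4,210+y/5-.4)
cc=lambda x,y:(230+x/5-.4,150+y/5-.4); cd=lambda x,y:(220+x/5.5-.4,120+y/5.5-.4)
cw=lambda x,y:(215+x/4-.4,165+y/4-.4); ce=lambda x,y:(0+x/4.4-.4,180+y/4.4-.4)
L=dict(red=((324,208),(393,75),cw(228,388)),blue=((77,153),(280,265),cw(693,362)),c1=((440,378),(520,210),cw(65,62)),c2=((52,287),(352,578),cw(685,57)))
for k,(t,s,w) in L.items(): print(k,lsqpt([ray("top",ca(*t)),ray("side",cb(*s)),rayw(c,w)]))
print("c3",lsqpt([ray("top",ca(510,122)),rayw(c,cw(80,446))]))
print("pad",lsqpt([ray("top",cc(373,205)),ray("side",cd(272,298)),rayw(c,ce(292,334))]))
print("knob",lsqpt([ray("top",cc(148,175)),ray("side",cd(236,364)),rayw(c,ce(490,360))]))
print("axis ray",rayw(c,cw(226,391)))
```

```text
red (array([0.555 , 0.2153, 0.1356]), [1.7, 1.6, 1.5])
blue (array([0.5808, 0.3334, 0.1393]), [1.2, 0.3, 1.2])
c1 (array([0.4969, 0.1791, 0.0064]), [1.9, 1.8, 2.4])
c2 (array([0.5457, 0.3927, 0.0056]), [1.3, 0.1, 1.3])
c3 (array([0.6418, 0.1456, 0.005 ]), [1.3, 1.3])
pad (array([ 0.5489, -0.1233,  0.0192]), [0.1, 0.8, 0.9])
knob (array([ 0.5516, -0.0007,  0.0705]), [1.0, 1.7, 2.3])
axis ray (array([0.4083, 0.2366, 0.3887]), array([ 0.503 , -0.0699, -0.8614]))
```

Emit:
{"name": "drive_tool", "arguments": {
  "rows": [
    {"x": 0.008,"y": 0.05,"z": 0.03,"spin": -1.1,"fingers": -1},
    {"x": 0.008,"y": 0.048,"z": 0.03,"spin": 0,"fingers": -1},
    {"x": 0,"y": 0,"z": 0,"spin": 0,"fingers": -1}
  ]
}}

```text
time_s: 3.95
eef_pos: [0.5795, 0.2054, 0.2036]
eef_rot: [-0.001, 0.783, 0.623, -0.003]
ft_force: [-0.6, -0.1, 0.9]
grip_width: 0.0853
```

```bash
cat > snap.py <<'E'
import sys,pickle,cv2,numpy as np
from cell import bot
from scipy.spatial.transform import Rotation as R
tag=sys.argv[1]
s=bot.get_state();M=R.from_quat(np.roll(s['eef_rot'],-1)).as_matrix()
print(round(s['time_s'],2),"pos",s['eef_pos'].round(4),"ang",round(np.degrees(np.arctan2(M[1,0],M[0,0])),2),"z",M[:,2].round(4),"w",round(s['grip_width'],4),"F",s['ft_force'].round(1),"q",s['qpos'].round(2))
for n in sys.argv[2:]:
    c=bot.camera(n);pickle.dump(c,open(f"{n}_{tag}.pkl","wb"));cv2.imwrite(f"pics/{n}_{tag}.png",c["image"][:,:,::-1])
E
python3 snap.py 2 wrist
```

```text
3.95 pos [0.5795 0.2054 0.2036] ang 77.0 z [-0.0064 -0.0018 -1.    ] w 0.0853 F [-0.6 -0.1  0.9] q [ 0.32  0.42  1.54  0.    1.2  -1.02]
```

View pics/wrist_2.png

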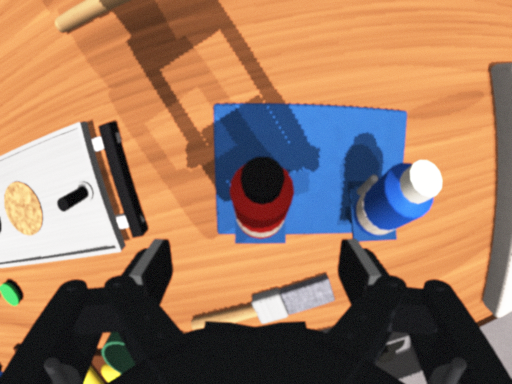

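Emit:
{"name": "drive_tool", "arguments": {
  "rows": [
    {"x": 0.004,"y": -0.001,"z": 0.035,"spin": 0,"fingers": -1},
    {"x": 0,"y": 0,"z": 0.035,"spin": 0,"fingers": -1},
    {"x": 0,"y": 0,"z": 0.029,"spin": 0,"fingers": -1},
    {"x": 0,"y": 0,"z": 0,"spin": 0,"fingers": -1}
  ]
}}

```text
time_s: 4.5
eef_pos: [0.5754, 0.2073, 0.1104]
eef_rot: [-0.0, 0.783, 0.622, 0.0]
ft_force: [0.5, -0.2, 0.7]
grip_width: 0.0853
```

```bash
python3 snap.py 3 wrist side
```

```text
4.5 pos [0.5754 0.2073 0.1104] ang 76.89 z [-0.e+00  7.e-04 -1.e+00] w 0.0853 F [ 0.5 -0.2  0.7] q [ 0.33  0.49  1.67  0.    0.98 -1.02]
```

View pics/wrist_3.png

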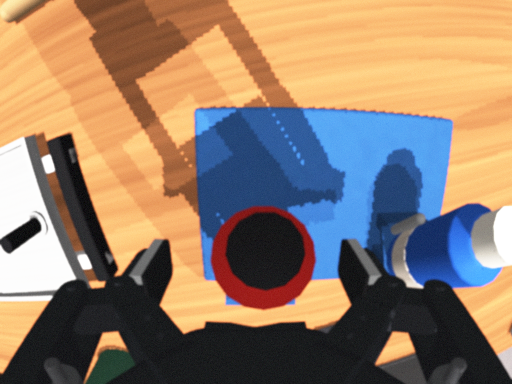

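View pics/side_3.png

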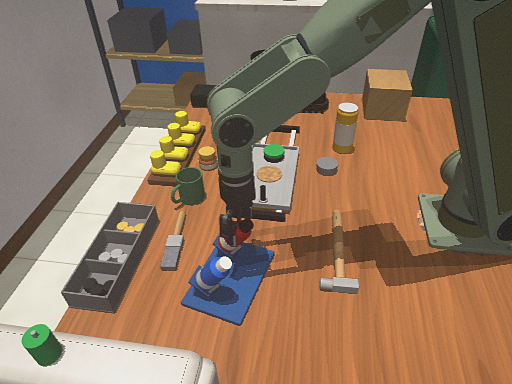

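Emit:
{"name": "drive_tool", "arguments": {
  "rows": [
    {"x": 0.003,"y": 0.003,"z": 0.008,"spin": 0,"fingers": -1},
    {"x": 0,"y": 0,"z": 0,"spin": 0,"fingers": -0.4},
    {"x": 0,"y": 0,"z": 0,"spin": 0,"fingers": -0.2},
    {"x": 0,"y": 0,"z": 0,"spin": 0,"fingers": -0.1},
    {"x": 0,"y": 0,"z": 0,"spin": 0,"fingers": -0.1}
  ]
}}

```text
time_s: 5.22
eef_pos: [0.5832, 0.2105, 0.1091]
eef_rot: [0.002, 0.783, 0.622, 0.006]
ft_force: [0.2, -0.6, -0.3]
grip_width: 0.0473
```

```bash
python3 snap.py 4 wrist
```

```text
5.22 pos [0.5832 0.2105 0.1091] ang 76.92 z [ 0.0126  0.004  -0.9999] w 0.0473 F [ 0.2 -0.6 -0.3] q [ 0.33  0.5   1.66 -0.    0.97 -1.01]
```

View pics/wrist_4.png

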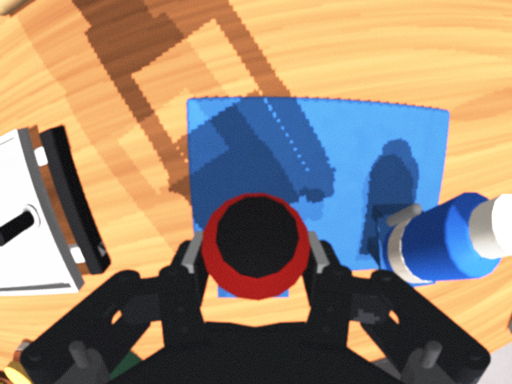

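Emit:
{"name": "drive_tool", "arguments": {
  "rows": [
    {"x": 0,"y": 0,"z": 0,"spin": 0,"fingers": -0.4},
    {"x": 0,"y": -0.003,"z": 0.005,"spin": 0,"fingers": -0.4},
    {"x": 0,"y": -0.002,"z": 0.004,"spin": 0,"fingers": -0.4},
    {"x": 0,"y": 0,"z": 0,"spin": 0,"fingers": -0.4}
  ]
}}

```text
time_s: 5.78
eef_pos: [0.5779, 0.2125, 0.0989]
eef_rot: [0.002, 0.783, 0.622, 0.006]
ft_force: [-0.0, -0.3, -0.4]
grip_width: 0.0599
```

```bash
python3 snap.py 5 wrist top
```

```text
5.78 pos [0.5779 0.2125 0.0989] ang 76.9 z [ 0.0121  0.0052 -0.9999] w 0.0599 F [-0.  -0.3 -0.4] q [ 0.33  0.5   1.68  0.    0.94 -1.01]
```

View pics/wrist_5.png

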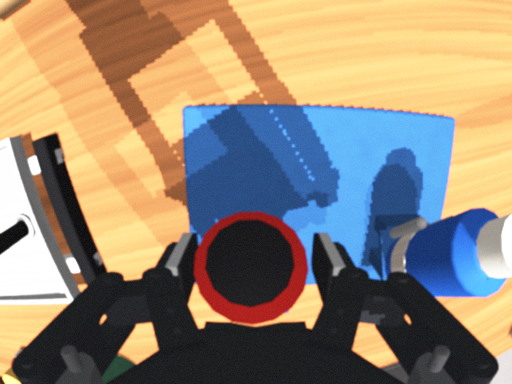

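Emit:
{"name": "drive_tool", "arguments": {
  "rows": [
    {"x": -0.002,"y": 0,"z": 0,"spin": 0,"fingers": -0.25},
    {"x": 0,"y": 0,"z": 0,"spin": 0,"fingers": -0.1},
    {"x": 0,"y": 0,"z": 0,"spin": 0,"fingers": 0},
    {"x": 0,"y": 0,"z": 0,"spin": 0,"fingers": 0.1}
  ]
}}

```text
time_s: 6.38
eef_pos: [0.5779, 0.2105, 0.0998]
eef_rot: [0.002, 0.783, 0.622, 0.007]
ft_force: [-0.3, 0.3, -0.3]
grip_width: 0.0467
```

Emit:
{"name": "drive_tool", "arguments": {
  "rows": [
    {"x": 0,"y": -0.005,"z": -0.008,"spin": 0,"fingers": 0.1},
    {"x": 0,"y": -0.01,"z": -0.015,"spin": 0,"fingers": 0.1},
    {"x": 0,"y": -0.01,"z": -0.016,"spin": 0,"fingers": 0.1},
    {"x": 0,"y": -0.01,"z": -0.016,"spin": 0,"fingers": 0.1},
    {"x": 0,"y": -0.01,"z": -0.016,"spin": 0,"fingers": 0.1},
    {"x": 0,"y": -0.01,"z": -0.016,"spin": 0,"fingers": 0.1},
    {"x": 0,"y": 0,"z": 0,"spin": 0,"fingers": 0.1}
  ]
}}

```text
time_s: 7.25
eef_pos: [0.5185, 0.2235, 0.1934]
eef_rot: [0.002, 0.783, 0.622, 0.008]
ft_force: [-0.2, -0.2, -1.9]
grip_width: 0.0469
```

```bash
python3 snap.py 6 wrist side
```

```text
7.25 pos [0.5185 0.2235 0.1934] ang 76.92 z [ 0.0145  0.0064 -0.9999] w 0.0469 F [-0.2 -0.2 -1.9] q [ 0.39  0.34  1.69  0.    1.1  -0.96]
```

View pics/wrist_6.png

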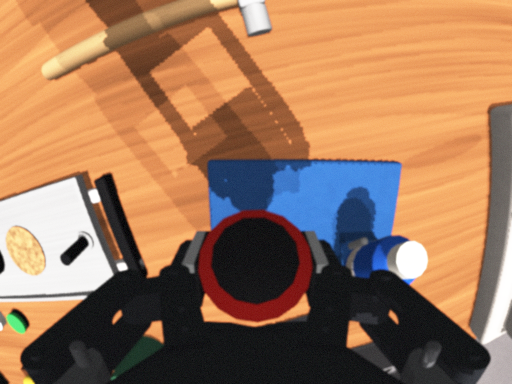

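View pics/side_6.png

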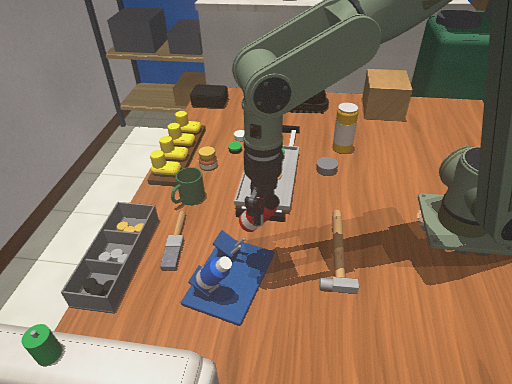

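Emit:
{"name": "drive_tool", "arguments": {
  "rows": [
    {"x": 0,"y": 0,"z": 0,"spin": -6.5,"fingers": 0.1},
    {"x": 0,"y": 0,"z": 0,"spin": -6.5,"fingers": 0.1},
    {"x": -0.02,"y": 0,"z": 0,"spin": 0,"fingers": 0.1},
    {"x": -0.04,"y": 0,"z": 0,"spin": 0,"fingers": 0.1},
    {"x": -0.045,"y": 0,"z": 0,"spin": 0,"fingers": 0.1},
    {"x": -0.045,"y": 0,"z": 0,"spin": 0,"fingers": 0.1},
    {"x": -0.045,"y": 0,"z": 0,"spin": 0,"fingers": 0.1},
    {"x": -0.045,"y": 0,"z": 0,"spin": 0,"fingers": 0.1},
    {"x": -0.045,"y": 0,"z": 0,"spin": 0,"fingers": 0.1},
    {"x": -0.03,"y": 0,"z": 0,"spin": 0,"fingers": 0.1},
    {"x": -0.01,"y": 0,"z": 0,"spin": 0,"fingers": 0.1},
    {"x": 0,"y": 0,"z": 0,"spin": 0,"fingers": 0.1}
  ]
}}

```text
time_s: 8.85
eef_pos: [0.5202, -0.114, 0.179]
eef_rot: [-0.003, 0.706, 0.709, -0.001]
ft_force: [0.4, -0.0, -1.8]
grip_width: 0.0466
```

```bash
python3 snap.py 7 wrist side top
```

```text
8.85 pos [ 0.5202 -0.114   0.179 ] ang 90.23 z [-0.0051  0.0029 -1.    ] w 0.0466 F [ 0.4 -0.  -1.8] q [-0.24  0.31  1.77  0.    1.07 -1.81]
```

View pics/side_7.png

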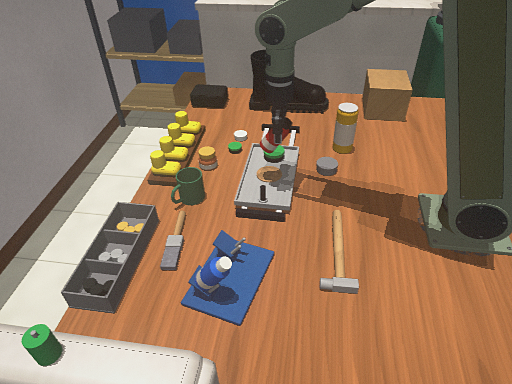

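View pics/wrist_7.png

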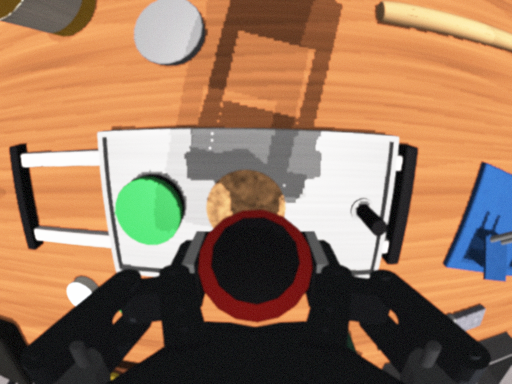

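Emit:
{"name": "drive_tool", "arguments": {
  "rows": [
    {"x": -0.005,"y": -0.006,"z": 0.03,"spin": 0,"fingers": 0.1},
    {"x": -0.004,"y": -0.004,"z": 0.03,"spin": 0,"fingers": 0.1},
    {"x": 0,"y": 0,"z": 0.01,"spin": 0,"fingers": 0.1},
    {"x": 0,"y": 0,"z": 0,"spin": 0,"fingers": 0.1}
  ]
}}

```text
time_s: 9.5
eef_pos: [0.5119, -0.118, 0.1093]
eef_rot: [-0.001, 0.703, 0.711, 0.001]
ft_force: [0.4, 0.3, -1.8]
grip_width: 0.0469
```

```bash
python3 snap.py 8 side; python3 -c "
import cv2
i=cv2.imread('pics/side_8.png');cv2.imwrite('pics/side_8c.png',cv2.resize(i[70:220,210:330],None,fx=4,fy=4,interpolation=cv2.INTER_CUBIC))"
```

```text
9.5 pos [ 0.5119 -0.118   0.1093] ang 90.69 z [-5.0e-04  2.9e-03 -1.0e+00] w 0.0469 F [ 0.4  0.3 -1.8] q [-0.25  0.38  1.88  0.    0.89 -1.83]
```

View pics/side_8c.png

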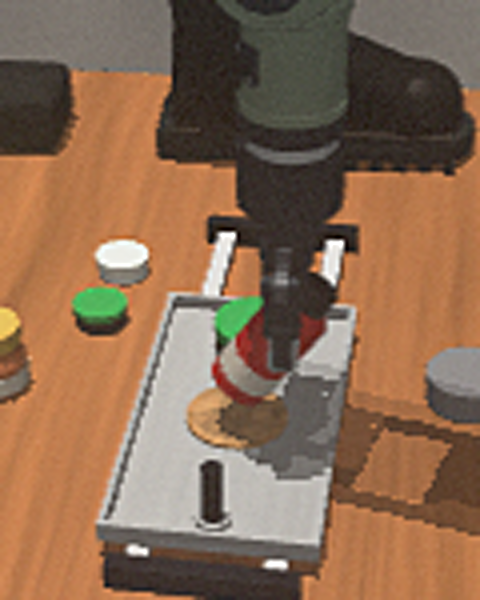

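Emit:
{"name": "drive_tool", "arguments": {
  "rows": [
    {"x": -0.004,"y": -0.001,"z": 0.012,"spin": 0,"fingers": 0.1},
    {"x": 0,"y": 0,"z": 0.005,"spin": 0,"fingers": 0.1},
    {"x": 0,"y": 0,"z": 0,"spin": 0,"fingers": 0.1}
  ]
}}

```text
time_s: 9.93
eef_pos: [0.5128, -0.1223, 0.0936]
eef_rot: [0.001, 0.703, 0.712, 0.002]
ft_force: [0.3, -0.3, -1.9]
grip_width: 0.0468
```

Emit:
{"name": "drive_tool", "arguments": {
  "rows": [
    {"x": 0,"y": 0,"z": 0.004,"spin": 0,"fingers": 0.1},
    {"x": 0,"y": 0,"z": 0,"spin": 0,"fingers": 0.1}
  ]
}}

```text
time_s: 10.18
eef_pos: [0.5131, -0.1224, 0.0897]
eef_rot: [0.001, 0.703, 0.711, 0.002]
ft_force: [-1.4, -0.1, -1.4]
grip_width: 0.0473
```

Emit:
{"name": "drive_tool", "arguments": {
  "rows": [
    {"x": 0,"y": 0,"z": 0.002,"spin": 0,"fingers": 0.1},
    {"x": 0,"y": 0,"z": 0,"spin": 0,"fingers": 0.1}
  ]
}}

```text
time_s: 10.42
eef_pos: [0.5132, -0.1225, 0.0877]
eef_rot: [0.002, 0.703, 0.711, 0.003]
ft_force: [-0.2, 0.0, -1.4]
grip_width: 0.0467
```

Emit:
{"name": "drive_tool", "arguments": {
  "rows": [
    {"x": 0,"y": 0.004,"z": 0,"spin": 0,"fingers": 0.0},
    {"x": 0,"y": 0,"z": 0,"spin": 0,"fingers": 0.0}
  ]
}}

```text
time_s: 10.68
eef_pos: [0.5177, -0.1224, 0.0879]
eef_rot: [0.002, 0.703, 0.711, 0.003]
ft_force: [0.3, -0.2, -2.1]
grip_width: 0.0469
```

```bash
python3 snap.py 9 side; python3 -c "
import cv2
i=cv2.imread('pics/side_9.png');cv2.imwrite('pics/side_9c.png',cv2.resize(i[110:210,230:330],None,fx=5,fy=5,interpolation=cv2.INTER_CUBIC))"
```

```text
10.68 pos [ 0.5177 -0.1224  0.0879] ang 90.7 z [ 0.0062  0.0013 -1.    ] w 0.0469 F [ 0.3 -0.2 -2.1] q [-0.26  0.41  1.89  0.    0.84 -1.84]
```

View pics/side_9c.png

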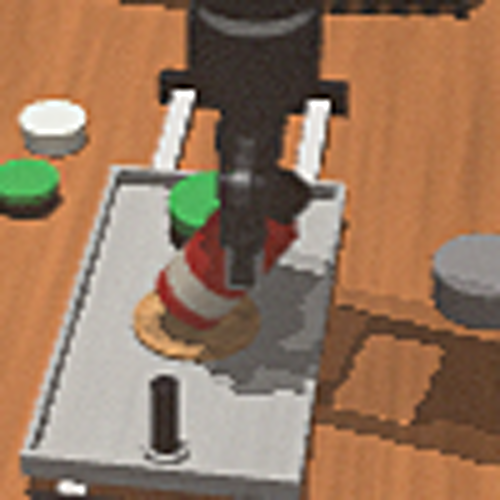

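Emit:
{"name": "drive_tool", "arguments": {
  "rows": [
    {"x": 0,"y": -0.006,"z": 0.003,"spin": 0,"fingers": 0.1},
    {"x": 0,"y": 0,"z": 0,"spin": 0,"fingers": 0.1}
  ]
}}

```text
time_s: 10.98
eef_pos: [0.5132, -0.1227, 0.0859]
eef_rot: [0.004, 0.703, 0.711, 0.004]
ft_force: [0.6, 0.6, 0.3]
grip_width: 0.0467
```

Emit:
{"name": "drive_tool", "arguments": {
  "rows": [
    {"x": 0,"y": 0,"z": 0.003,"spin": 0,"fingers": 0.1},
    {"x": 0,"y": 0,"z": 0,"spin": 0,"fingers": 0.1}
  ]
}}

```text
time_s: 11.22
eef_pos: [0.5131, -0.1227, 0.086]
eef_rot: [0.004, 0.703, 0.711, 0.005]
ft_force: [0.6, 0.7, -0.6]
grip_width: 0.0469
```

Emit:
{"name": "drive_tool", "arguments": {
  "rows": [
    {"x": 0,"y": 0,"z": 0.003,"spin": 0,"fingers": 0.1},
    {"x": 0,"y": 0,"z": 0,"spin": 0,"fingers": 0.1}
  ]
}}

```text
time_s: 11.48
eef_pos: [0.513, -0.1228, 0.0859]
eef_rot: [0.005, 0.703, 0.711, 0.005]
ft_force: [0.3, -0.3, -0.6]
grip_width: 0.0469
```

Emit:
{"name": "drive_tool", "arguments": {
  "rows": [
    {"x": 0,"y": 0,"z": 0.006,"spin": 0,"fingers": 0.1}
  ]
}}

```text
time_s: 11.6
eef_pos: [0.5131, -0.1231, 0.0846]
eef_rot: [0.006, 0.703, 0.712, 0.005]
ft_force: [-19.1, 2.0, 66.3]
grip_width: 0.0469
```

```bash
python3 snap.py 10 side; python3 -c "
import cv2
i=cv2.imread('pics/side_10.png');cv2.imwrite('pics/side_10c.png',cv2.resize(i[110:210,230:330],None,fx=5,fy=5,interpolation=cv2.INTER_CUBIC))"
```

```text
11.6 pos [ 0.5131 -0.1231  0.0846] ang 90.72 z [ 0.015  -0.001  -0.9999] w 0.0469 F [-19.1   2.   66.3] q [-0.26  0.4   1.91  0.    0.81 -1.84]
```

View pics/side_10c.png

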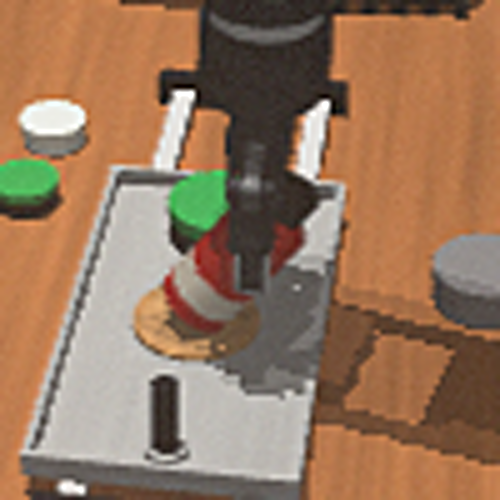

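Emit:
{"name": "drive_tool", "arguments": {
  "rows": [
    {"x": 0,"y": 0,"z": 0,"spin": 0,"fingers": -0.1},
    {"x": 0,"y": 0.006,"z": 0.001,"spin": 0,"fingers": -0.1}
  ]
}}

```text
time_s: 11.9
eef_pos: [0.5169, -0.1231, 0.0855]
eef_rot: [0.005, 0.702, 0.712, 0.004]
ft_force: [-7.8, -1.0, 13.6]
grip_width: 0.0469
```

Emit:
{"name": "drive_tool", "arguments": {
  "rows": [
    {"x": 0,"y": 0.006,"z": 0.001,"spin": 0,"fingers": -0.1}
  ]
}}

```text
time_s: 12.02
eef_pos: [0.5196, -0.123, 0.0855]
eef_rot: [0.002, 0.702, 0.712, 0.001]
ft_force: [-15.8, -0.9, 28.7]
grip_width: 0.0469
```

```bash
python3 snap.py 11 side; python3 -c "
import cv2
i=cv2.imread('pics/side_11.png');cv2.imwrite('pics/side_11c.png',cv2.resize(i[110:210,230:330],None,fx=5,fy=5,interpolation=cv2.INTER_CUBIC))"
```

```text
12.03 pos [ 0.5196 -0.123   0.0855] ang 90.81 z [ 0.0034 -0.0013 -1.    ] w 0.0469 F [-15.8  -0.9  28.7] q [-0.25  0.42  1.89 -0.    0.84 -1.84]
```

View pics/side_11c.png

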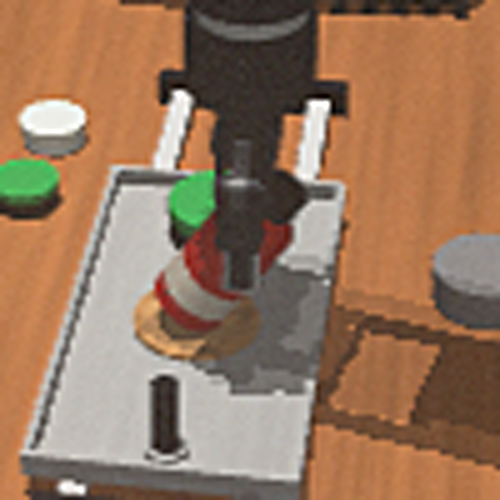

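Emit:
{"name": "drive_tool", "arguments": {
  "rows": [
    {"x": 0,"y": 0,"z": 0,"spin": 0,"fingers": -0.12},
    {"x": 0,"y": 0.003,"z": 0.001,"spin": 0,"fingers": -0.12}
  ]
}}

```text
time_s: 12.32
eef_pos: [0.5241, -0.1232, 0.0851]
eef_rot: [0.003, 0.702, 0.712, 0.001]
ft_force: [-6.0, 1.0, 15.0]
grip_width: 0.048
```

Emit:
{"name": "drive_tool", "arguments": {
  "rows": [
    {"x": 0,"y": 0.005,"z": 0.001,"spin": 0,"fingers": -0.12}
  ]
}}

```text
time_s: 12.45
eef_pos: [0.5282, -0.1231, 0.0847]
eef_rot: [0.002, 0.702, 0.712, 0.001]
ft_force: [-4.7, 1.2, 14.5]
grip_width: 0.0479
```

```bash
python3 snap.py 12 side; python3 -c "
import cv2
i=cv2.imread('pics/side_12.png');cv2.imwrite('pics/side_12c.png',cv2.resize(i[110:210,230:330],None,fx=5,fy=5,interpolation=cv2.INTER_CUBIC))"
```

```text
12.45 pos [ 0.5282 -0.1231  0.0847] ang 90.81 z [ 0.0029 -0.0014 -1.    ] w 0.0479 F [-4.7  1.2 14.5] q [-0.25  0.43  1.87 -0.    0.84 -1.83]
```

View pics/side_12c.png

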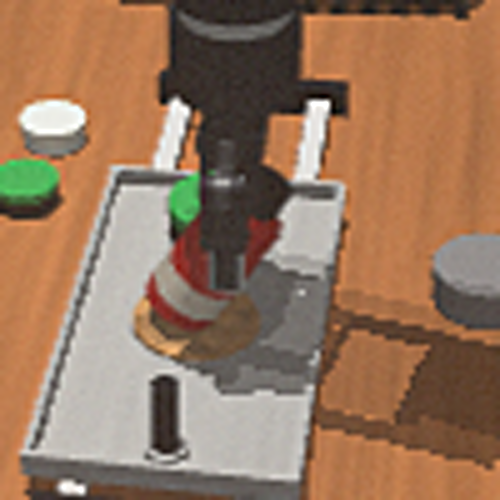

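Emit:
{"name": "drive_tool", "arguments": {
  "rows": [
    {"x": 0,"y": 0.005,"z": 0.001,"spin": 0,"fingers": -0.12},
    {"x": 0,"y": 0.005,"z": 0.001,"spin": 0,"fingers": -0.12}
  ]
}}

```text
time_s: 12.75
eef_pos: [0.5377, -0.1229, 0.0839]
eef_rot: [0.0, 0.702, 0.712, -0.001]
ft_force: [-5.2, -0.4, 14.1]
grip_width: 0.0474
```

```bash
python3 snap.py 13 side; python3 -c "
import cv2
i=cv2.imread('pics/side_13.png');cv2.imwrite('pics/side_13c.png',cv2.resize(i[110:210,230:330],None,fx=5,fy=5,interpolation=cv2.INTER_CUBIC))"
```

```text
12.75 pos [ 0.5377 -0.1229  0.0839] ang 90.83 z [-6.0e-04 -1.2e-03 -1.0e+00] w 0.0474 F [-5.2 -0.4 14.1] q [-0.24  0.44  1.84 -0.    0.86 -1.83]
```

View pics/side_13c.png

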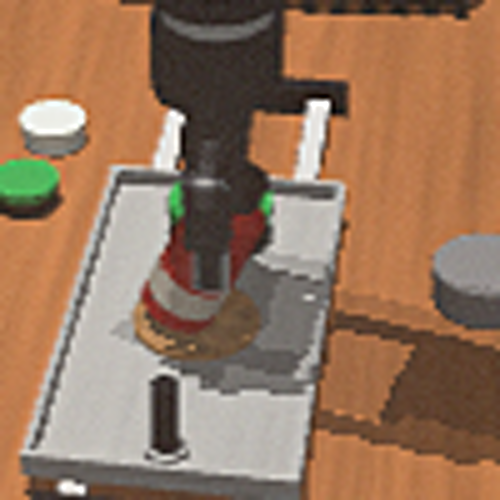

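Emit:
{"name": "drive_tool", "arguments": {
  "rows": [
    {"x": 0,"y": 0.005,"z": 0.001,"spin": 0,"fingers": -0.12},
    {"x": 0,"y": 0.005,"z": 0.001,"spin": 0,"fingers": -0.12}
  ]
}}

```text
time_s: 13.05
eef_pos: [0.5441, -0.1228, 0.0839]
eef_rot: [-0.004, 0.701, 0.713, -0.005]
ft_force: [-7.8, 0.4, 19.3]
grip_width: 0.048
```

```bash
python3 snap.py 14 side; python3 -c "
import cv2
i=cv2.imread('pics/side_14.png');cv2.imwrite('pics/side_14c.png',cv2.resize(i[110:210,230:330],None,fx=5,fy=5,interpolation=cv2.INTER_CUBIC))"
```

```text
13.05 pos [ 0.5441 -0.1228  0.0839] ang 90.91 z [-0.0118 -0.0011 -0.9999] w 0.048 F [-7.8  0.4 19.3] q [-0.24  0.45  1.82 -0.01  0.88 -1.82]
```

View pics/side_14c.png

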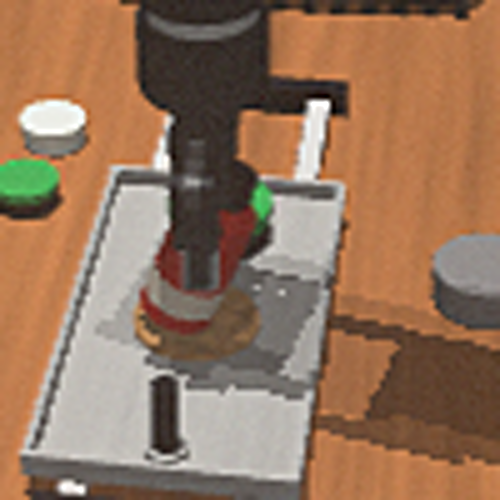

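Emit:
{"name": "drive_tool", "arguments": {
  "rows": [
    {"x": 0,"y": 0.005,"z": 0.001,"spin": 0,"fingers": -0.12},
    {"x": 0,"y": 0.004,"z": 0.001,"spin": 0,"fingers": -0.12}
  ]
}}

```text
time_s: 13.35
eef_pos: [0.5502, -0.1228, 0.084]
eef_rot: [-0.007, 0.701, 0.713, -0.008]
ft_force: [-6.1, 0.8, 17.5]
grip_width: 0.0477
```

```bash
python3 snap.py 15 side wrist; python3 -c "
import cv2
i=cv2.imread('pics/side_15.png');cv2.imwrite('pics/side_15c.png',cv2.resize(i[110:210,230:330],None,fx=5,fy=5,interpolation=cv2.INTER_CUBIC))"
```

```text
13.35 pos [ 0.5502 -0.1228  0.084 ] ang 90.96 z [-0.0207 -0.001  -0.9998] w 0.0477 F [-6.1  0.8 17.5] q [-0.24  0.46  1.8  -0.01  0.9  -1.82]
```

View pics/side_15c.png

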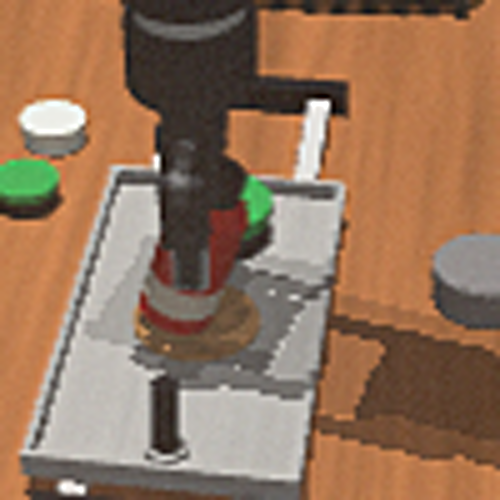

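View pics/wrist_15.png

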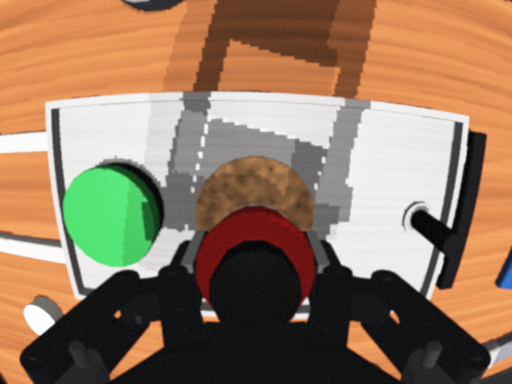

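Emit:
{"name": "drive_tool", "arguments": {
  "rows": [
    {"x": 0,"y": 0.005,"z": 0.001,"spin": 0,"fingers": -0.12},
    {"x": 0,"y": 0.005,"z": 0.001,"spin": 0,"fingers": -0.12}
  ]
}}

```text
time_s: 13.7
eef_pos: [0.5579, -0.1227, 0.0837]
eef_rot: [-0.009, 0.701, 0.713, -0.01]
ft_force: [-4.2, 0.4, 12.6]
grip_width: 0.0479
```

```bash
python3 snap.py 16 side wrist; python3 -c "
import cv2
i=cv2.imread('pics/side_16.png');cv2.imwrite('pics/side_16c.png',cv2.resize(i[110:210,230:330],None,fx=5,fy=5,interpolation=cv2.INTER_CUBIC))"
```

```text
13.7 pos [ 0.5579 -0.1227  0.0837] ang 91.0 z [-0.0273 -0.001  -0.9996] w 0.0479 F [-4.2  0.4 12.6] q [-0.23  0.48  1.78 -0.01  0.91 -1.82]
```

View pics/side_16c.png

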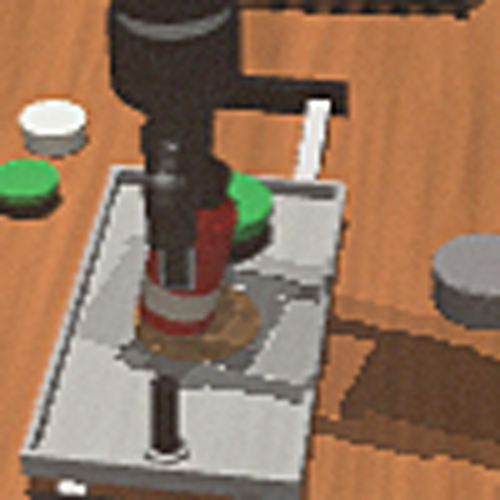

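View pics/wrist_16.png

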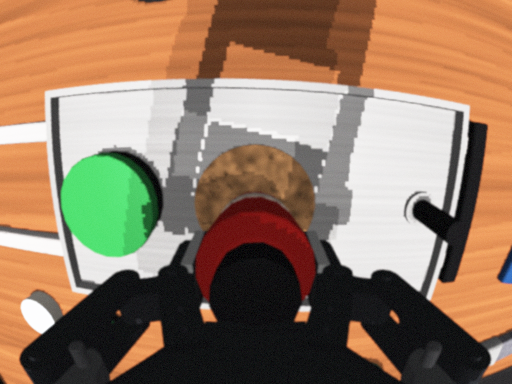

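Emit:
{"name": "drive_tool", "arguments": {
  "rows": [
    {"x": 0,"y": 0.005,"z": 0.0,"spin": 0,"fingers": -0.12},
    {"x": 0,"y": 0.003,"z": 0.0,"spin": 0,"fingers": -0.12},
    {"x": 0,"y": 0.0,"z": 0.0,"spin": 0,"fingers": -0.13},
    {"x": 0,"y": 0.0,"z": 0.0,"spin": 0,"fingers": -0.13}
  ]
}}

```text
time_s: 14.3
eef_pos: [0.5665, -0.1226, 0.0823]
eef_rot: [-0.01, 0.701, 0.713, -0.011]
ft_force: [1.0, -0.0, 4.7]
grip_width: 0.0482
```

```bash
python3 snap.py 17 side wrist top; python3 -c "
import cv2
i=cv2.imread('pics/side_17.png');cv2.imwrite('pics/side_17c.png',cv2.resize(i[110:210,230:330],None,fx=5,fy=5,interpolation=cv2.INTER_CUBIC))
i=cv2.imread('pics/top_17.png');cv2.imwrite('pics/top_17c.png',cv2.resize(i[140:240,230:390],None,fx=5,fy=5,interpolation=cv2.INTER_CUBIC))"
```

```text
14.3 pos [ 0.5665 -0.1226  0.0823] ang 91.02 z [-3.000e-02 -9.000e-04 -9.996e-01] w 0.0482 F [ 1.  -0.   4.7] q [-0.23  0.49  1.76 -0.01  0.92 -1.81]
```

View pics/side_17c.png

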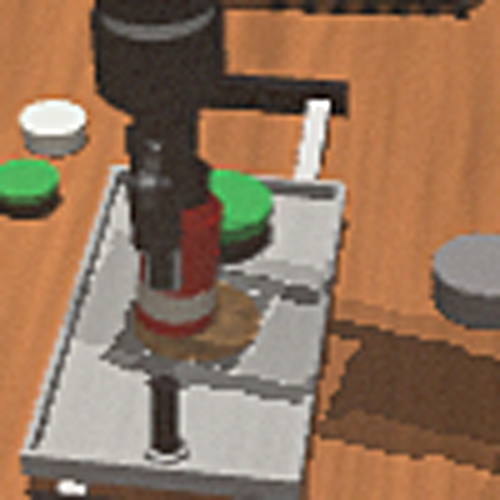

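View pics/wrist_17.png

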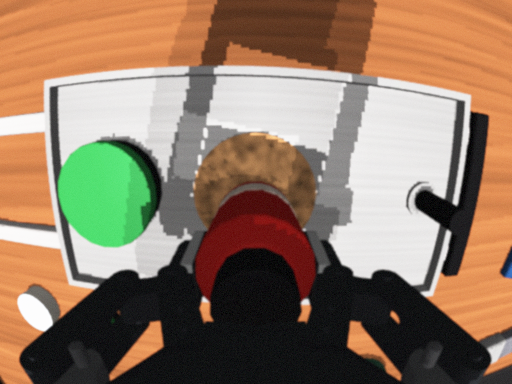

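View pics/top_17c.png

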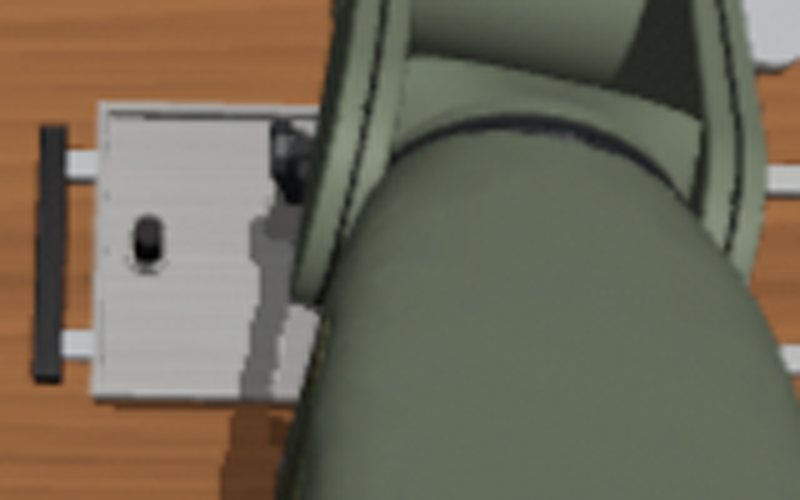

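Emit:
{"name": "drive_tool", "arguments": {
  "rows": [
    {"x": 0,"y": 0.0,"z": 0.0,"spin": 0,"fingers": -0.15},
    {"x": 0,"y": 0.0,"z": 0.0,"spin": 0,"fingers": -0.17},
    {"x": 0,"y": 0.0,"z": 0.0,"spin": 0,"fingers": -0.2},
    {"x": 0,"y": 0.0,"z": 0.0,"spin": 0,"fingers": -0.2}
  ]
}}

```text
time_s: 14.95
eef_pos: [0.5678, -0.1228, 0.0822]
eef_rot: [-0.009, 0.701, 0.713, -0.01]
ft_force: [-0.2, -0.3, 4.0]
grip_width: 0.0517
```

```bash
python3 snap.py 18 side wrist; python3 -c "
import cv2
i=cv2.imread('pics/side_18.png');cv2.imwrite('pics/side_18c.png',cv2.resize(i[110:210,230:330],None,fx=5,fy=5,interpolation=cv2.INTER_CUBIC))"
```

```text
14.95 pos [ 0.5678 -0.1228  0.0822] ang 91.02 z [-0.0276 -0.0015 -0.9996] w 0.0517 F [-0.2 -0.3  4. ] q [-0.23  0.49  1.76 -0.01  0.92 -1.81]
```

View pics/side_18c.png

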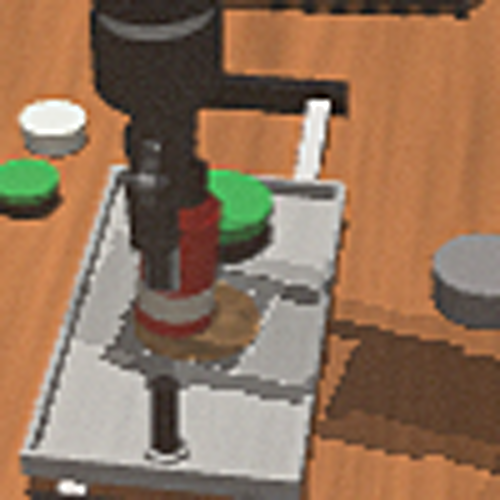

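View pics/wrist_18.png

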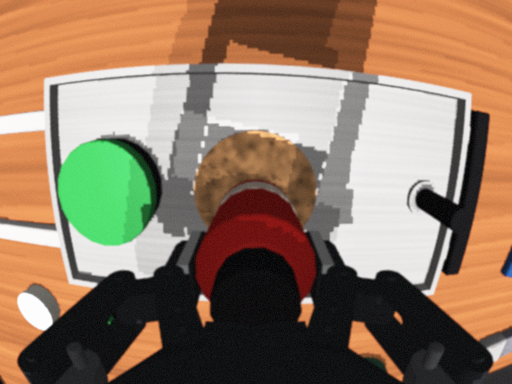

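Emit:
{"name": "drive_tool", "arguments": {
  "rows": [
    {"x": 0,"y": -0.001,"z": -0.007,"spin": 0,"fingers": -0.2},
    {"x": 0,"y": 0.0,"z": 0.0,"spin": 0,"fingers": -0.2},
    {"x": 0,"y": 0.0,"z": 0.0,"spin": 0,"fingers": -0.2}
  ]
}}

```text
time_s: 15.42
eef_pos: [0.5645, -0.1224, 0.0879]
eef_rot: [-0.012, 0.701, 0.713, -0.012]
ft_force: [0.6, -0.6, -0.3]
grip_width: 0.0512
```

```bash
python3 snap.py 19 side wrist; python3 -c "
import cv2
i=cv2.imread('pics/side_19.png');cv2.imwrite('pics/side_19c.png',cv2.resize(i[110:210,230:330],None,fx=5,fy=5,interpolation=cv2.INTER_CUBIC))"
```

```text
15.43 pos [ 0.5645 -0.1224  0.0879] ang 91.02 z [-3.360e-02 -4.000e-04 -9.994e-01] w 0.0512 F [ 0.6 -0.6 -0.3] q [-0.23  0.48  1.75 -0.01  0.94 -1.81]
```

View pics/side_19c.png

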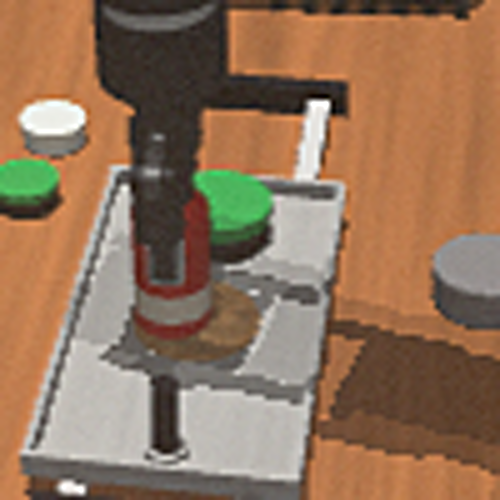

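View pics/wrist_19.png

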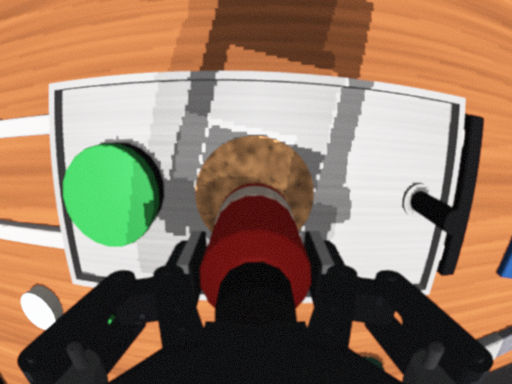

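Run:
```python
from h import *
np.set_printoptions(precision=1,suppress=True)
t=np.linspace(0,2*np.pi,72)
for bx in (.549,.560,.565,.570):
  for by in (-.123,):
    r=[]
    for h in (.0,.083):
        p=np.array([proj("side",(bx+.024*np.cos(a),by+.024*np.sin(a),.022+h)) for a in t]);p=(p-[230,110]+.4)*5
        r.append((h,p.min(0),p.max(0)))
    print(bx,by,r)
t_=np.array([proj("side",(.549+.04*np.cos(a),-.123+.04*np.sin(a),.022)) for a in t]);t_=(t_-[230,110]+.4)*5;print(t_.min(0),t_.max(0))
```

```text
0.549 -0.123 [(0.0, array([159. , 295.5]), array([235.7, 343. ])), (0.083, array([157.3, 186.7]), array([237.6, 232.9]))]
0.56 -0.123 [(0.0, array([141.6, 294.2]), array([218.2, 341.5])), (0.083, array([139.1, 185.4]), array([219.3, 231.5]))]
0.565 -0.123 [(0.0, array([133.7, 293.6]), array([210.3, 340.9])), (0.083, array([130.8, 184.8]), array([211. , 230.9]))]
0.57 -0.123 [(0.0, array([125.8, 293. ]), array([202.4, 340.2])), (0.083, array([122.6, 184.3]), array([202.7, 230.3]))]
[133.4 280.3] [261.4 359.4]
```

Emit:
{"name": "drive_tool", "arguments": {
  "rows": [
    {"x": 0,"y": 0.0,"z": 0.0,"spin": 0,"fingers": -0.1},
    {"x": 0,"y": 0.0,"z": 0.0,"spin": 0,"fingers": 0.1},
    {"x": 0,"y": 0.0,"z": 0.0,"spin": 0,"fingers": 0.1},
    {"x": 0,"y": 0.0,"z": -0.007,"spin": 0,"fingers": 0.1},
    {"x": 0,"y": 0.0,"z": -0.003,"spin": 0,"fingers": 0.1},
    {"x": 0,"y": -0.008,"z": 0.0,"spin": 0,"fingers": 0.1},
    {"x": 0,"y": -0.006,"z": 0.0,"spin": 0,"fingers": 0.1},
    {"x": 0,"y": 0,"z": 0.0,"spin": 0,"fingers": 0.1}
  ]
}}

```text
time_s: 16.52
eef_pos: [0.5488, -0.1225, 0.098]
eef_rot: [-0.013, 0.701, 0.713, -0.013]
ft_force: [0.7, -0.0, -1.4]
grip_width: 0.0467
```

```bash
python3 snap.py 20 side; python3 -c "
import cv2
i=cv2.imread('pics/side_20.png');cv2.imwrite('pics/side_20c.png',cv2.resize(i[110:210,230:330],None,fx=5,fy=5,interpolation=cv2.INTER_CUBIC))"
```

```text
16.52 pos [ 0.5488 -0.1225  0.098 ] ang 91.02 z [-3.640e-02  3.000e-04 -9.993e-01] w 0.0467 F [ 0.7 -0.  -1.4] q [-0.24  0.45  1.78 -0.01  0.95 -1.82]
```

View pics/side_20c.png

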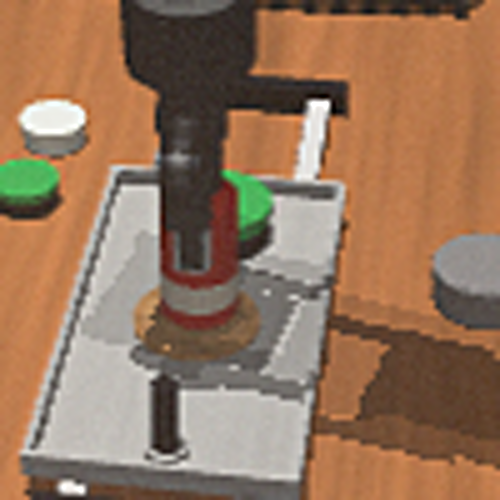

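Emit:
{"name": "drive_tool", "arguments": {
  "rows": [
    {"x": 0,"y": 0.0,"z": 0.005,"spin": 0,"fingers": 0.1},
    {"x": 0,"y": 0.0,"z": 0.004,"spin": 0,"fingers": 0.1},
    {"x": 0,"y": 0.0,"z": 0.0,"spin": 0,"fingers": 0.1}
  ]
}}

```text
time_s: 16.95
eef_pos: [0.5491, -0.1225, 0.0884]
eef_rot: [-0.013, 0.701, 0.713, -0.012]
ft_force: [-0.1, 0.1, -0.2]
grip_width: 0.0469
```

Touchdown: the weight is off the tool, so I'll ease the fingers open.

Emit:
{"name": "drive_tool", "arguments": {
  "rows": [
    {"x": 0,"y": 0.0,"z": 0.0,"spin": 0,"fingers": -0.11},
    {"x": 0,"y": 0.0,"z": 0.0,"spin": 0,"fingers": -0.13},
    {"x": 0,"y": 0.0,"z": 0.0,"spin": 0,"fingers": -0.16},
    {"x": 0,"y": 0.0,"z": 0.0,"spin": 0,"fingers": -0.3},
    {"x": 0,"y": 0.0,"z": 0.0,"spin": 0,"fingers": -0.4},
    {"x": 0,"y": 0.0,"z": 0.0,"spin": 0,"fingers": -0.4}
  ]
}}

```text
time_s: 17.7
eef_pos: [0.5499, -0.1227, 0.0891]
eef_rot: [-0.012, 0.701, 0.713, -0.012]
ft_force: [-0.4, 0.4, -0.5]
grip_width: 0.0597
```

```bash
python3 snap.py 21 side wrist; python3 -c "
import cv2
i=cv2.imread('pics/side_21.png');cv2.imwrite('pics/side_21c.png',cv2.resize(i[110:210,230:330],None,fx=5,fy=5,interpolation=cv2.INTER_CUBIC))"
```

```text
17.7 pos [ 0.5499 -0.1227  0.0891] ang 91.03 z [-3.360e-02 -3.000e-04 -9.994e-01] w 0.0597 F [-0.4  0.4 -0.5] q [-0.24  0.46  1.79 -0.01  0.92 -1.82]
```

View pics/side_21c.png

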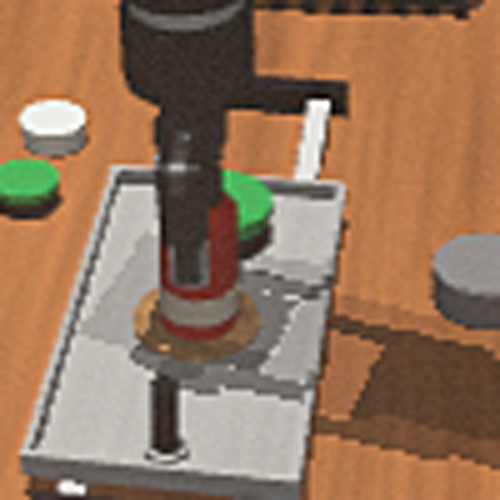

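View pics/wrist_21.png

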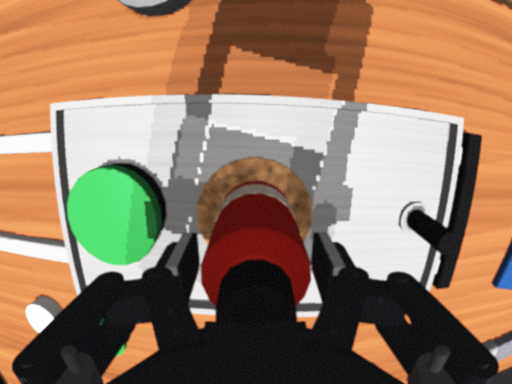

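Emit:
{"name": "drive_tool", "arguments": {
  "rows": [
    {"x": 0,"y": 0.0,"z": 0.0,"spin": 0,"fingers": -0.6},
    {"x": 0,"y": 0.0,"z": -0.01,"spin": 0,"fingers": -0.6},
    {"x": 0,"y": 0.0,"z": -0.03,"spin": 0,"fingers": -0.6},
    {"x": 0,"y": 0.0,"z": -0.04,"spin": 0,"fingers": -0.6},
    {"x": 0,"y": 0.0,"z": -0.04,"spin": 0,"fingers": -0.6},
    {"x": 0,"y": 0.0,"z": 0,"spin": 0,"fingers": -0.6}
  ]
}}

```text
time_s: 18.55
eef_pos: [0.5544, -0.1227, 0.215]
eef_rot: [-0.011, 0.701, 0.713, -0.012]
ft_force: [0.3, -0.0, -0.2]
grip_width: 0.0683
```

```bash
python3 snap.py 22 side wrist; python3 -c "
import cv2
i=cv2.imread('pics/side_22.png');cv2.imwrite('pics/side_22c.png',cv2.resize(i[110:210,230:330],None,fx=5,fy=5,interpolation=cv2.INTER_CUBIC))"
```

```text
18.55 pos [ 0.5544 -0.1227  0.215 ] ang 91.03 z [-3.240e-02 -6.000e-04 -9.995e-01] w 0.0683 F [ 0.3 -0.  -0.2] q [-0.23  0.35  1.62 -0.01  1.21 -1.82]
```

View pics/side_22c.png

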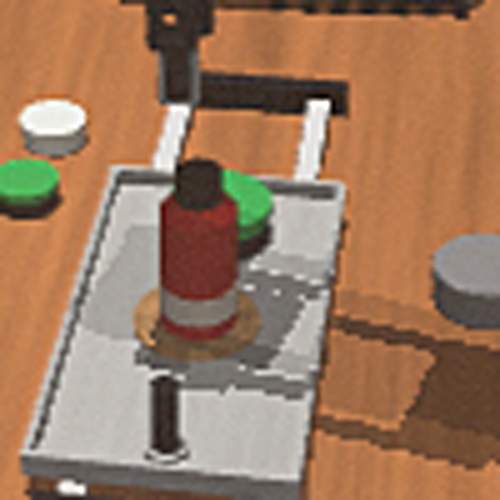

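View pics/wrist_22.png

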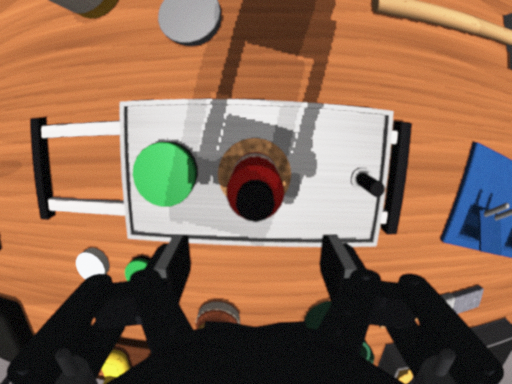

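Emit:
{"name": "drive_tool", "arguments": {
  "rows": [
    {"x": 0.04,"y": 0.0,"z": 0,"spin": 0,"fingers": -0.6},
    {"x": 0.05,"y": 0.0,"z": 0,"spin": 0,"fingers": -0.6},
    {"x": 0.03,"y": 0,"z": 0.03,"spin": 0.8,"fingers": -0.6},
    {"x": 0,"y": 0.0,"z": 0.03,"spin": 0,"fingers": -0.6},
    {"x": 0,"y": 0.0,"z": 0,"spin": 0,"fingers": -0.6}
  ]
}}

```text
time_s: 19.27
eef_pos: [0.5434, 0.0013, 0.1439]
eef_rot: [-0.019, 0.706, 0.708, -0.018]
ft_force: [0.6, -0.2, 1.4]
grip_width: 0.0682
```

```bash
python3 snap.py 23 side wrist
```

```text
19.27 pos [0.5434 0.0013 0.1439] ang 90.12 z [-0.0523  0.0019 -0.9986] w 0.0682 F [ 0.6 -0.2  1.4] q [-0.02  0.38  1.76  0.    1.05 -1.59]
```

View pics/wrist_23.png

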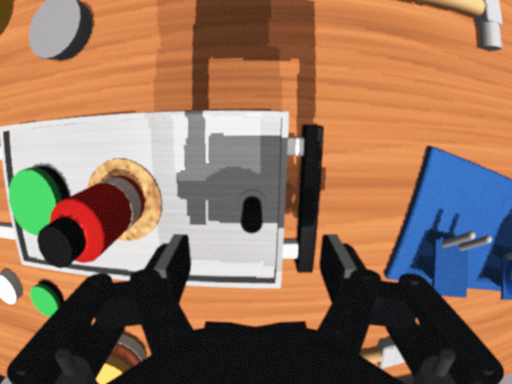

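Run:
```python
from h import *
import pickle
a=pickle.load(open("wrist_22.pkl","rb"));b=pickle.load(open("wrist_23.pkl","rb"))
print(lsqpt([rayw(a,(376,186)),rayw(b,(251.5,226))]))
print(lsqpt([rayw(a,(376,186)),rayw(b,(251.5,226)),ray("top",(230+148/5-.4,150+175/5-.4)),ray("side",(220+236/5.5-.4,120+364/5.5-.4))]))
```

```text
(array([ 5.49708992e-01, -5.34335788e-04,  7.06595972e-02]), [2.8, 2.8])
(array([ 0.55074883, -0.00086361,  0.07182603]), [4.1, 1.8, 1.5, 1.2])
```

Emit:
{"name": "drive_tool", "arguments": {
  "rows": [
    {"x": -0.002,"y": 0.012,"z": 0.02,"spin": 0,"fingers": -0.6},
    {"x": 0,"y": 0.0,"z": 0.03,"spin": 0,"fingers": -0.6},
    {"x": 0,"y": 0,"z": 0.02,"spin": 0,"fingers": -0.6},
    {"x": 0,"y": 0.0,"z": 0,"spin": 0,"fingers": -0.6}
  ]
}}

```text
time_s: 19.88
eef_pos: [0.5593, -0.0034, 0.0798]
eef_rot: [-0.013, 0.708, 0.706, -0.012]
ft_force: [-0.3, 0.4, -0.2]
grip_width: 0.0685
```

```bash
python3 snap.py 24 side wrist;python3 -c "
import cv2
i=cv2.imread('pics/side_24.png');cv2.imwrite('pics/side_24c.png',cv2.resize(i[110:230,230:330],None,fx=5,fy=5,interpolation=cv2.INTER_CUBIC))"
```

```text
19.88 pos [ 0.5593 -0.0034  0.0798] ang 89.88 z [-0.0349  0.0016 -0.9994] w 0.0685 F [-0.3  0.4 -0.2] q [-0.03  0.47  1.8   0.    0.9  -1.6 ]
```

View pics/wrist_24.png

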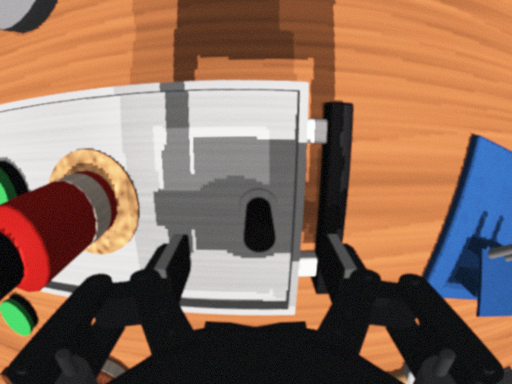

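View pics/side_24c.png

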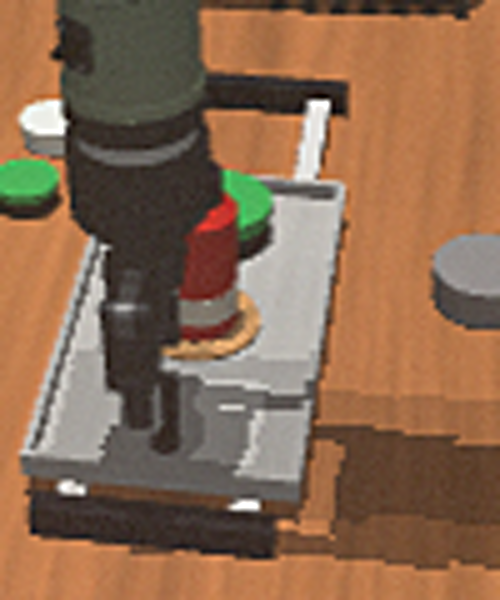

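Emit:
{"name": "drive_tool", "arguments": {
  "rows": [
    {"x": 0.002,"y": -0.008,"z": 0.006,"spin": 0,"fingers": -0.6},
    {"x": 0.0,"y": 0,"z": 0.01,"spin": 0,"fingers": -0.6},
    {"x": 0,"y": 0.0,"z": 0,"spin": 0,"fingers": -0.5}
  ]
}}

```text
time_s: 20.35
eef_pos: [0.5526, -0.0013, 0.0669]
eef_rot: [-0.01, 0.708, 0.706, -0.009]
ft_force: [-0.0, 0.2, -1.3]
grip_width: 0.0642
```

```bash
python3 snap.py 25 wrist
```

```text
20.35 pos [ 0.5526 -0.0013  0.0669] ang 89.87 z [-0.0271  0.0014 -0.9996] w 0.0642 F [-0.   0.2 -1.3] q [-0.02  0.47  1.84  0.    0.86 -1.59]
```

View pics/wrist_25.png

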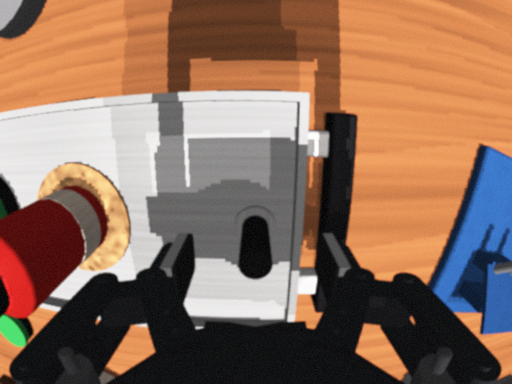

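Emit:
{"name": "drive_tool", "arguments": {
  "rows": [
    {"x": 0.0,"y": 0,"z": 0.005,"spin": 0,"fingers": -0.2},
    {"x": 0.0,"y": 0,"z": 0.0,"spin": 0,"fingers": 0.2},
    {"x": 0,"y": 0.0,"z": 0,"spin": 0,"fingers": 0.45},
    {"x": 0,"y": 0.0,"z": 0,"spin": 0,"fingers": 0.55},
    {"x": 0,"y": 0.0,"z": 0,"spin": 0,"fingers": 0.62},
    {"x": 0,"y": 0.0,"z": 0,"spin": 0,"fingers": 0.66}
  ]
}}

```text
time_s: 21.15
eef_pos: [0.5533, -0.0013, 0.0624]
eef_rot: [-0.009, 0.708, 0.706, -0.009]
ft_force: [0.7, 0.2, -0.1]
grip_width: 0.0152
```

```bash
python3 snap.py 26 wrist
```

```text
21.15 pos [ 0.5533 -0.0013  0.0624] ang 89.88 z [-0.0254  0.0013 -0.9997] w 0.0152 F [ 0.7  0.2 -0.1] q [-0.02  0.48  1.84  0.    0.84 -1.59]
```

View pics/wrist_26.png

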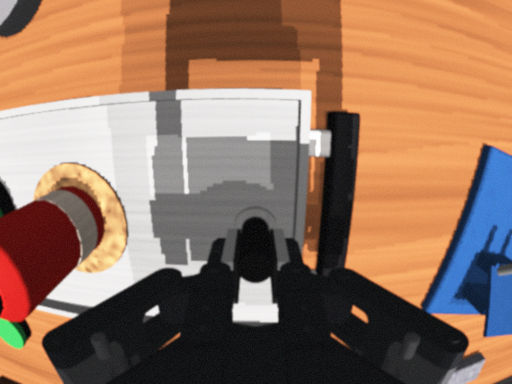

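Emit:
{"name": "drive_tool", "arguments": {
  "rows": [
    {"x": -0.002,"y": 0,"z": 0,"spin": 0,"fingers": 0.66},
    {"x": -0.004,"y": 0,"z": 0,"spin": 0,"fingers": 0.66},
    {"x": -0.006,"y": 0,"z": 0,"spin": 0,"fingers": 0.66},
    {"x": -0.006,"y": 0,"z": 0,"spin": 0,"fingers": 0.66},
    {"x": -0.006,"y": 0,"z": 0,"spin": 0,"fingers": 0.66},
    {"x": -0.004,"y": 0,"z": 0,"spin": 0,"fingers": 0.66}
  ]
}}

```text
time_s: 21.95
eef_pos: [0.5529, -0.0301, 0.0624]
eef_rot: [-0.01, 0.708, 0.706, -0.008]
ft_force: [-0.2, 1.7, 1.2]
grip_width: 0.0151
```

```bash
python3 snap.py 27 side wrist
```

```text
21.95 pos [ 0.5529 -0.0301  0.0624] ang 89.85 z [-0.0261  0.0032 -0.9997] w 0.0151 F [-0.2  1.7  1.2] q [-0.08  0.48  1.84  0.    0.85 -1.64]
```

View pics/side_27.png

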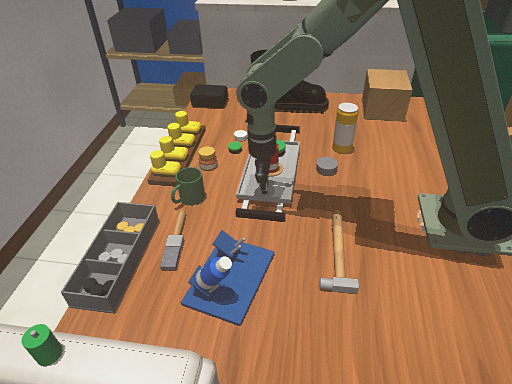

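View pics/wrist_27.png

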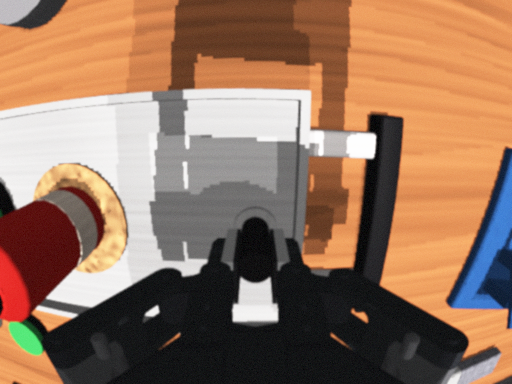

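Emit:
{"name": "drive_tool", "arguments": {
  "rows": [
    {"x": -0.004,"y": 0,"z": 0,"spin": 0,"fingers": 0.66},
    {"x": -0.006,"y": 0,"z": 0,"spin": 0,"fingers": 0.66},
    {"x": -0.007,"y": 0,"z": 0,"spin": 0,"fingers": 0.66},
    {"x": -0.007,"y": 0,"z": 0,"spin": 0,"fingers": 0.66},
    {"x": -0.007,"y": 0,"z": 0,"spin": 0,"fingers": 0.66},
    {"x": -0.007,"y": 0,"z": 0,"spin": 0,"fingers": 0.66},
    {"x": -0.007,"y": 0,"z": 0,"spin": 0,"fingers": 0.66},
    {"x": -0.007,"y": 0,"z": 0,"spin": 0,"fingers": 0.66},
    {"x": -0.007,"y": 0,"z": 0,"spin": 0,"fingers": 0.66},
    {"x": -0.006,"y": 0,"z": 0,"spin": 0,"fingers": 0.66},
    {"x": -0.004,"y": 0,"z": 0,"spin": 0,"fingers": 0.66}
  ]
}}

```text
time_s: 23.42
eef_pos: [0.5517, -0.104, 0.0623]
eef_rot: [-0.011, 0.708, 0.706, -0.009]
ft_force: [-2.1, 2.4, 3.1]
grip_width: 0.0152
```

Emit:
{"name": "drive_tool", "arguments": {
  "rows": [
    {"x": -0.004,"y": 0,"z": 0,"spin": 0,"fingers": 0.66},
    {"x": -0.005,"y": 0,"z": 0,"spin": 0,"fingers": 0.66},
    {"x": -0.005,"y": 0,"z": 0,"spin": 0,"fingers": 0.66},
    {"x": -0.005,"y": 0,"z": 0,"spin": 0,"fingers": 0.66}
  ]
}}

```text
time_s: 23.92
eef_pos: [0.5515, -0.124, 0.0623]
eef_rot: [-0.011, 0.708, 0.706, -0.009]
ft_force: [-2.1, 1.9, 2.5]
grip_width: 0.0153
```

Emit:
{"name": "drive_tool", "arguments": {
  "rows": [
    {"x": -0.003,"y": 0,"z": 0,"spin": 0,"fingers": 0.66},
    {"x": -0.003,"y": 0,"z": 0,"spin": 0,"fingers": 0.66}
  ]
}}

```text
time_s: 24.18
eef_pos: [0.5514, -0.1292, 0.0623]
eef_rot: [-0.012, 0.709, 0.705, -0.008]
ft_force: [0.6, 14.5, 4.3]
grip_width: 0.0152
```

Emit:
{"name": "drive_tool", "arguments": {
  "rows": [
    {"x": -0.003,"y": 0,"z": 0,"spin": 0,"fingers": 0.66},
    {"x": -0.003,"y": 0,"z": 0,"spin": 0,"fingers": 0.66}
  ]
}}

```text
time_s: 24.42
eef_pos: [0.5514, -0.1293, 0.0623]
eef_rot: [-0.017, 0.71, 0.704, -0.004]
ft_force: [-0.5, 14.4, 4.1]
grip_width: 0.015
```

Emit:
{"name": "drive_tool", "arguments": {
  "rows": [
    {"x": -0.003,"y": 0,"z": 0,"spin": 0,"fingers": 0.66}
  ]
}}

```text
time_s: 24.55
eef_pos: [0.5513, -0.1293, 0.0623]
eef_rot: [-0.019, 0.711, 0.703, -0.002]
ft_force: [-0.6, 14.7, 4.5]
grip_width: 0.0149
```

Emit:
{"name": "drive_tool", "arguments": {
  "rows": [
    {"x": -0.003,"y": 0,"z": 0,"spin": 0,"fingers": 0.66}
  ]
}}

```text
time_s: 24.68
eef_pos: [0.5513, -0.1293, 0.0623]
eef_rot: [-0.02, 0.711, 0.703, -0.001]
ft_force: [-0.6, 14.2, 4.6]
grip_width: 0.015
```

Emit:
{"name": "drive_tool", "arguments": {
  "rows": [
    {"x": 0,"y": 0,"z": 0,"spin": 0,"fingers": 0.6},
    {"x": 0,"y": 0,"z": 0,"spin": 0,"fingers": 0.5},
    {"x": 0,"y": 0,"z": 0,"spin": 0,"fingers": 0.35},
    {"x": 0,"y": 0,"z": 0,"spin": 0,"fingers": 0.2},
    {"x": 0,"y": 0,"z": 0,"spin": 0,"fingers": 0.2}
  ]
}}

```text
time_s: 25.3
eef_pos: [0.5527, -0.131, 0.0618]
eef_rot: [-0.018, 0.711, 0.703, -0.001]
ft_force: [-0.7, 0.4, -0.5]
grip_width: 0.0341
```

```bash
python3 snap.py 28 wrist side
```

```text
25.3 pos [ 0.5527 -0.131   0.0618] ang 89.39 z [-0.0271  0.0251 -0.9993] w 0.0341 F [-0.7  0.4 -0.5] q [-0.26  0.5   1.8   0.02  0.87 -1.84]
```

View pics/wrist_28.png

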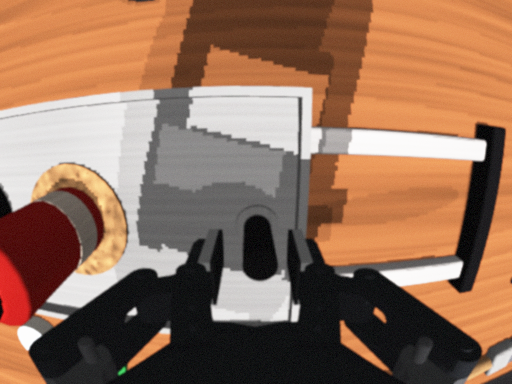

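Emit:
{"name": "drive_tool", "arguments": {
  "rows": [
    {"x": 0.002,"y": 0,"z": 0,"spin": 0,"fingers": 0},
    {"x": 0,"y": 0,"z": -0.02,"spin": 0,"fingers": 0},
    {"x": 0,"y": 0,"z": -0.03,"spin": 0,"fingers": 0},
    {"x": 0,"y": 0,"z": -0.05,"spin": 0,"fingers": 0},
    {"x": 0.03,"y": 0,"z": -0.05,"spin": 0,"fingers": 0},
    {"x": 0.05,"y": 0,"z": 0,"spin": 0,"fingers": 0},
    {"x": 0.05,"y": 0,"z": 0,"spin": 0,"fingers": 0},
    {"x": 0.05,"y": 0,"z": 0,"spin": 0,"fingers": 0},
    {"x": 0.05,"y": 0,"z": 0,"spin": 0,"fingers": 0},
    {"x": 0,"y": 0,"z": 0,"spin": 0,"fingers": 0}
  ]
}}

```text
time_s: 26.65
eef_pos: [0.56, 0.1045, 0.2234]
eef_rot: [-0.018, 0.711, 0.703, 0.001]
ft_force: [0.1, -0.3, -0.8]
grip_width: 0.0428
```

```bash
python3 snap.py 29 wrist side top; python3 -c "
import cv2
i=cv2.imread('pics/side_29.png');cv2.imwrite('pics/side_29c.png',cv2.resize(i[90:220,220:340],None,fx=4.5,fy=4.5,interpolation=cv2.INTER_CUBIC))"
```

```text
26.65 pos [0.56   0.1045 0.2234] ang 89.28 z [-0.0245  0.027  -0.9993] w 0.0428 F [ 0.1 -0.3 -0.8] q [ 0.15  0.34  1.61  0.03  1.22 -1.42]
```

View pics/side_29.png

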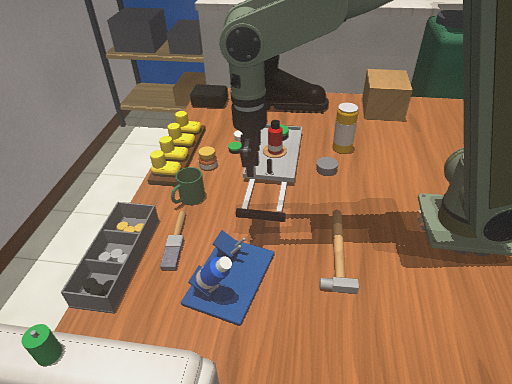

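View pics/side_29c.png

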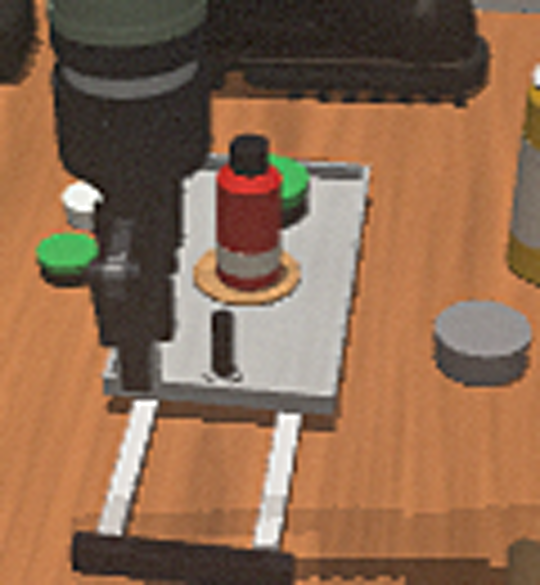

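View pics/top_29.png

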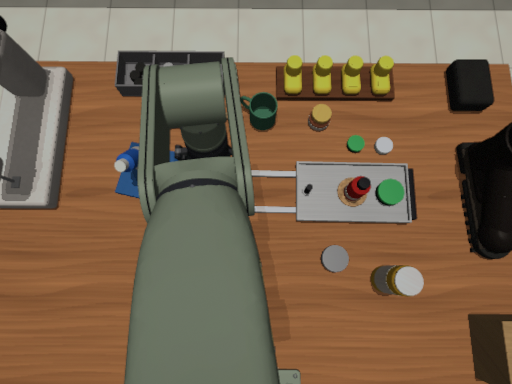

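```bash
python3 -c "
from cell import bot
print(bot.get_state()['dq'].round(3));print(bot.sign_off())"
```

```text
[-0.021  0.002  0.002  0.001 -0.001  0.003]
the job is handed in; nothing more can be done
None
```

I handed the job in at about 26.7 s of the 54 s allowed. In the last pictures the red bottle stands upright on the cork pad and the tray is at the boot stop. The sign-off gives no verdict.

**What I did**
- I gripped the red bottle and lifted it out along its own axis. The tool can't be tilted, so I turned the bottle upright by pressing its lower edge on the cork and dragging with a loosened grip.
- The bottle first stood about 16 mm off the pad's centre, so I lifted it and set it down again in the middle before letting go.
- I then gripped the knob and slid the tray 128 mm at about 0.05 m/s until it stopped moving, with about 14 N building up. After that I let go and backed clear.

**Last checks**
- **Bottle:** the side picture shows it upright, with its base centred on the pad to within a couple of mm.
- **Tray and tin:** the tray's end meets the end block, and the tin still stands flat on the tray.
- **Other things:** the blue bottle and the bystanders in view look unmoved. In the last top picture the arm hides the hammer and part of the rest, so I checked those from the side camera.

**Not clean**
- One press on the pad peaked at 66 N at the wrist (limit 120 N), pushed through the bottle.
- With the bottle loosely held, a steady 4 N showed, probably the gripper body resting on its cap. I raised the tool and it went away.
- Triangulated heights came out 3 to 5 mm below the text's.
- The tool drifted up to 0.05 rad off vertical.

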